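# Hook the spare mug arm into the slotted stand and lock it

### The arm

A 7-joint arm with a two-finger parallel gripper is mounted at the origin on a cart in front of the work surface, level with it; the furniture and walls round the work are solid. World frame = base frame: x ahead of the robot, y to its left, z up, the work surface at z = 0. Lengths are in m, angles in rad, forces in N, time in s.
With the tool pointing down it reaches from about 0.4 to 0.85 m from the base axis. Payload 10.4 kg.
Tool frame: the origin (TCP) lies on the centre line of the jaws, within the pads' length; the fingertips stand 25 mm ahead of it and the grasp point (between the pads) lies 6 mm ahead of it (ctrl.tcp_to_tips is the distance from the TCP to the fingertips, in m); z points along the fingers, y is the line along which they close (so a half turn about z gives the same grasp; the last joint's range is limited). The gripper opens to 85 mm and grips with 20 to 120 N. Pads are 22 mm wide; open, the fingers measure 114 mm over their backs; the gripper's body (76 mm by 85 mm) begins 54 mm behind the grasp point. The pads swing forward as they close: fully open they stand 13 mm farther back than shut.
Start: joints at [-1.213, 0.332, -0.065, 1.46, 0.022, 1.35, -0.088], TCP at [0.232, 0.58, 0.256] pointing down, gripper open.
Joint ranges: [-2.6, 2.6], [-0.5, 2.12], [-1.47, 1.34], [0.16, 2.42], [-1.27, 4.41], [0.06, 2.06], [-2.6, 2.6]. Speed limits (rad/s): [2.22, 2.22, 2.79, 2.79, 3.14, 3.14, 3.14].

### API

Orientations are given as a unit quaternion [x, y, z, w].
In Python, from rig import ctrl gives the robot as it stands.
- The arm moves only by the tool drive_tool, never from a script. Its argument "deltas" is a list of rows, each an object of numbers: "rx", "ry", "rz": the turn, a rotation vector about the world's x, y, z in rad; "dx", "dy", "dz": the shift along the world's x, y, z in units of 30 mm (1.0 is 30 mm); "grip": the finger opening in mm, from 0 to 85.4. In form: [{"rx": .., "ry": .., "rz": .., "dx": .., "dy": .., "dz": .., "grip": ..}, ...]. A call has exactly 10 rows; each row shifts and turns the commanded pose from where the row before left it; what a row does not reach is not made up. A row lasts 1/12 s, in which the tool goes at most 41.7 mm and 7.16 degrees, less where a joint would pass 70% of its speed; a pose out of reach is approached as far as the arm can. A call is refused whole if a number of a shift passes 1 or a number of a turn 0.125, either way. A call with a gripper value outside its range is refused whole. The fingers move at their own pace and stop on an object; "grip_force" is the grip in N (left out, the last holds). Time passes only in rows, so rows that do not move let the fingers close, or fill a call up. It gives the time, the measured TCP pose, the force, the opening and the grip force at its end, in the units of the state.
- ctrl.observe(): the state, without advancing time (a new reading comes with each control period).
- ctrl.snapshot(name): name is "side" or "top"; returns a dict with "image" (384x512x3 uint8, red, green, blue), "z_map" (384x512 float32, m along the optical axis (not along the pixel's ray), 0 where there is no reading), "K" (3x3 intrinsics, pixels), "R" (3x3) and "t" (3): a world point X has camera coordinates R X + t. Camera axes: x right, y down, z forward; pixel columns grow to the right and rows downward; lengths in m; the calibration is good to about 2 mm. A picture is of the moment at which its call begins.
- ctrl.finish_job(): hands the job in; it is judged then, once.
Trained networks look in a picture, given as the dict that the camera call returned (one of the last four; its "shot" number tells which), for a name from the list of things; names that differ only in an ending like _2 or _b are one class to them, and where a whole thing is asked for, a point or a joint stands for the part that bears it (a point fixed in the world has none). Each returns a list of dicts, best first, with "confidence" (0 to 1); they miss things now and then, are a little off and sometimes report something else, mostly with a low value. They report only what shows in the picture. A call takes as long as a camera call.
- ctrl.find_in(picture, query): "at" ([column, row] in pixels, amid what is visible of it).
- ctrl.silhouettes(picture, query): "region" (384x512 bool, what is visible of it) and "at" ([column, row] in pixels, amid what is visible of it).
- ctrl.pinpoint(picture, query): "at" ([column, row] in pixels: a listed point, or the origin of a listed thing).
The state is a dict: "time": time; "q": joint angles; "qd": joint speeds; "tau": joint torques, N m; "tcp_pos": TCP position; "orientation": TCP orientation; "force": force on the tool from outside, world axes, zero at the start; "wrist_torque": the same for the moment, N m; "opening": opening from 0.0 (shut) to 1.0 (fully open); "gripper_force": force on a finger pad.
Only numpy, scipy, OpenCV 4.12 (cv2) and the standard library are available. Lean on these libraries where they do the work, as an engineer would, in place of code of your own. Each camera call takes 0.05 s, during which the arm holds its last target. There are 200 camera calls.

### The job

Fit the loose steel mug arm to the robot's side of the slotted mug stand: hook its four claws into the slots so that the red spring button is pushed in behind its root plate, then press the arm down until it is fully home and the button springs out through the window in the plate. Work by feel and gently, with no hard shoving against the stand, and leave the mug, the salt jar, the drinks can and the teaspoon where they are.

Things in the scene. Friction and masses are not known exactly. Their poses are not given: they have to be found in the camera images.
- stand: Mug stand, fixed. Origin: on the worktop under the middle of the post; z up, +x from the front (robot's side) to the back. Foot x -80..110, 150 wide, 14 thick; sleeve 48x62 to z 60, knob to y 57. Aluminium channel post 36 deep (x), 50 wide, to z 274; front face x = -18. Clamped by hand: slots and button sit up to 12 mm above or below all figures given, not measured.
- slots (a point): Fixed point in the stand's frame, on the post's front face (y 0) at the nominal lower edge of the slots that take the lower claws; axes as the stand. Two columns of slots at y -14 and +14, each slot 7 wide, 20.5 tall, pitch 32 (solid bridges 11.5 tall); wall 4 thick, hollow behind. The real slots are up to 12 mm higher or lower: feel for them.
- home (a point): Fixed point in the stand's frame, x -18, y 0, z 150 mm: where the arm's origin comes to lie when fully home on a post of nominal height (in fact z 138 to 162), the arm's axes parallel to the stand's.
- catch (a joint): Red spring button, 11 mm round, on the post's front face (y 0, nominal z 190). Value in m: 0 = out (5 mm proud), 0.005 = flush, 0.0065 = stop; 4 N starts it, 5.5 N holds it flush. The root plate against the post, above home, holds it in; within 2 mm of home it springs out through the plate's window and locks. Its drag stops the arm falling home: press down, 4 to 15 N.
- bracket: Loose steel mug arm, 0.2 to 0.3 kg, standing on its flat underside. Origin: underside, middle of the root plate's rear face; z up, claws to +x, arm to -x. Root plate x -5..0, 42 wide, z 0..94. Bar 20 wide, 22 high (z 0..22) to x -156, black flush sleeve x -56..-140; end stop 24 wide, 36 high at x -161. Centre of mass about x -66, z 20.
- grip (a point): Point on the arm's bar (x -70, z 11 mm in the arm's frame) to hold it across its 20 mm width, from above; axes as the arm. Nearer than x -50 the gripper's body would meet the post. The arm sags some 0.04 rad in the grip (tip down, plate's top off the post) when the plate is pushed on the button or pressed down: hold the tip that much up. Hanging free it settles 0.025 rad tip down.
- claws (a point): Middle of the two lower claws' back ends (x 11, z 13.5 mm in the arm's frame); axes as the arm. Four claws at y -14 and +14, 4 thick: necks z 14..22 and 78..86, hooks hang 9 below the necks behind a gap of 6 (7.3 at the tip). A claw, 17 tall, enters a slot when the arm is 9 to 12.5 above home; push to the post, slide down until the necks rest on the slots' lower edges.
- window (a point): Centre of the 14x14 mm window in the root plate, on its rear face (z 40 mm in the arm's frame); axes as the arm. At home the red button stands in it.
- mug: Green and white mug, 78 by 116 by 101, loose bystander, upright. Origin: middle of its underside.
- salt_jar: Salt jar, 45 across and 105 tall, loose bystander, upright. Origin: middle of its underside.
- can: Drinks can, blue-green and yellow, 66 across and 168 tall, loose bystander, upright, left of the coffee machine (fixed; world x over 0.47, y -0.06 to 0.19, height 0.45 m: pass round its front). Origin: middle of its underside.
- teaspoon: Metal teaspoon, 132 by 26 by 9, loose bystander lying flat. Origin: middle of its underside.

How it is judged:
By the outcome, as a careful person would: the job done as asked, in the order asked, and still so for the second after the job is handed in, with the robot touching nothing.
It also fails if it takes over 58 s, if anything falls off the work surface, if the arm or the gripper's body presses on something with over 40 N, if the wrist force passes 120 N, or if a joint passes its speed limit or range.

## Working session

There is one attempt and no reset: what is moved stays moved. The work goes in short steps, Python scripts to look and compute and a tool call to move; the robot and the scene stay as the last step left them, time stands still between calls to the robot, and variables do not carry over. Pictures are saved under pics/ and viewed, at most 10 in all, crops included, and the job is handed in when it is done.

Besides the shell and the picture viewer there is one more tool, called after "Request:" as name([rows], argument=value, ...), one row to a line, values as JSON. drive_tool: Moves the arm, as the interface text tells. Its arguments: {"type":"object","properties":{"deltas":{"type":"array","items":{"type":"object","properties":{"rx":{"type":"number"},"ry":{"type":"number"},"rz":{"type":"number"},"dx":{"type":"number"},"dy":{"type":"number"},"dz":{"type":"number"},"grip":{"type":"number"}}}},"grip_force":{"type":"number"}},"required":["deltas"]}

```bash
ls; mkdir -p pics; cat > h.py <<'E'
import numpy as np, cv2
from rig import ctrl
def unproj(p,c,r,z=None):
    K,R,t=p["K"],p["R"],p["t"]
    if z is None:
        z=p["z_map"][int(round(r)),int(round(c))]
    X=np.linalg.inv(K)@np.array([c,r,1.])*z
    return R.T@(X-t)
def cloud(p):
    K,R,t=p["K"],p["R"],p["t"]; z=p["z_map"]
    r,c=np.mgrid[0:384,0:512]
    P=np.stack([(c-K[0,2])/K[0,0]*z,(r-K[1,2])/K[1,1]*z,z],-1)
    return (P-t)@R
def ray(p,c,r):
    d=p["R"].T@np.linalg.inv(p["K"])@np.array([c,r,1.]); return -p["R"].T@p["t"],d/np.linalg.norm(d)
def tri(p1,a,p2,b):
    o1,d1=ray(p1,*a);o2,d2=ray(p2,*b)
    A=np.stack([d1,-d2],1); s=np.linalg.lstsq(A,o2-o1,rcond=None)[0]
    x,y=o1+s[0]*d1,o2+s[1]*d2
    return (x+y)/2,np.linalg.norm(x-y)
E
python3 - <<'E'
from h import *
np.set_printoptions(precision=4,suppress=True)
S={n:ctrl.snapshot(n) for n in("side","top")}
for n,p in S.items():
    cv2.imwrite(f"pics/{n}0.png",p["image"][:,:,::-1]); print(n,-p["R"].T@p["t"],p["R"][2])
    for q in("stand","bracket","mug","salt_jar","can","teaspoon","catch"):
        for d in ctrl.find_in(p,q)[:2]:
            print(q,np.array(d["at"]),round(d["confidence"],2),unproj(p,*d["at"]))
    for q in("stand","home","slots","bracket","grip","claws","window"):
        for d in ctrl.pinpoint(p,q)[:1]:
            print("pp",q,np.array(d["at"]),round(d["confidence"],2),unproj(p,*d["at"]))
print(ctrl.observe())
E
```

```text
pics
side [0.295  1.1235 0.6973] [ 0.1547 -0.8996 -0.4085]
stand [247.4 185.9] 0.87 [ 0.5695 -0.2648  0.0647]
bracket [280.  219.7] 0.88 [ 0.434  -0.1076  0.025 ]
mug [261.8 286.2] 0.97 [0.426  0.3105 0.0772]
salt_jar [254.2 173. ] 0.6 [ 0.5663 -0.3853  0.065 ]
can [194.  273.3] 0.86 [0.5823 0.3208 0.1024]
pp stand [249.4 201.4] 0.63 [ 0.5597 -0.247   0.0131]
pp home [248.1 160.8] 0.57 [ 0.5662 -0.2679  0.1584]
pp bracket [258.9 223.7] 0.83 [ 0.5014 -0.1014  0.008 ]
pp grip [281.  224.9] 0.55 [ 0.4306 -0.109   0.0056]
pp claws [253.8 219.3] 0.88 [ 0.5253 -0.1417  0.0005]
pp window [260.2 214. ] 0.71 [ 0.4973 -0.1026  0.043 ]
top [ 0.3912 -0.0967  1.1684] [ 0.1093  0.0013 -0.994 ]
stand [322.5 160.3] 0.81 [ 0.578  -0.2669  0.2434]
bracket [264.8 216.5] 0.76 [ 0.4343 -0.1217  0.0209]
mug [137.5 214.1] 0.91 [0.4334 0.2935 0.0103]
salt_jar [359.3 168.1] 0.81 [ 0.5843 -0.4042  0.1052]
can [132.9 159.5] 0.91 [0.5848 0.2652 0.161 ]
teaspoon [194.6 214.1] 0.7 [0.4377 0.108  0.0061]
teaspoon [264.3 215.9] 0.39 [ 0.4361 -0.1199  0.0248]
catch [265.1 214.2] 0.36 [ 0.4417 -0.1225  0.0231]
pp sta
[... 188 characters left out ...]
.4981 -0.1194  0.0222]
pp grip [321.9 169.8] 0.61 [ 0.5578 -0.2709  0.2127]
pp claws [266.2 191.9] 0.55 [ 0.5162 -0.1251  0.0034]
pp window [264.6 192.1] 0.62 [ 0.5157 -0.1199  0.0009]
{'time': 1.5, 'q': array([-1.2126,  0.3322, -0.0647,  1.4601,  0.0216,  1.3499, -0.0885]), 'qd': array([-0.    , -0.0003,  0.0004, -0.001 , -0.0009, -0.0002, -0.0004]), 'tau': array([  0.    , -62.5225,   0.049 , -39.1825,   0.0165,   0.0018,
        -0.    ]), 'tcp_pos': array([0.2322, 0.5803, 0.2563]), 'orientation': array([ 0.1892,  0.9819,  0.    , -0.    ]), 'force': array([-1.1251, -0.2909, -0.1482]), 'wrist_torque': array([ 0.0216,  0.0055, -0.014 ]), 'gripper_force': 0.0, 'opening': 0.9993805037555481}
```

```bash
python3 - <<'E'
from h import *
a=cv2.imread("pics/side0.png");b=cv2.imread("pics/top0.png")
a=cv2.resize(a[120:250,190:320],(390,390),interpolation=cv2.INTER_CUBIC);b=cv2.resize(b[120:250,235:365],(390,390),interpolation=cv2.INTER_CUBIC)
cv2.imwrite("pics/c0.png",np.hstack([a,b]))
E
```

```text
(no output)
```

View pics/top0.png

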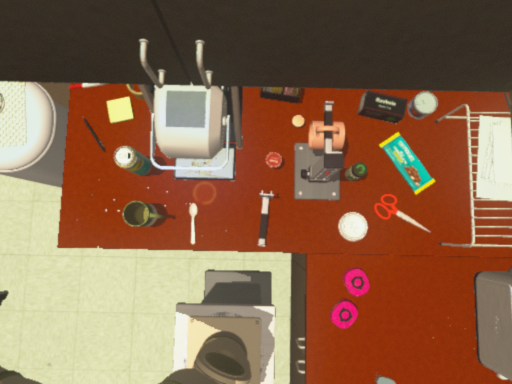

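View pics/c0.png

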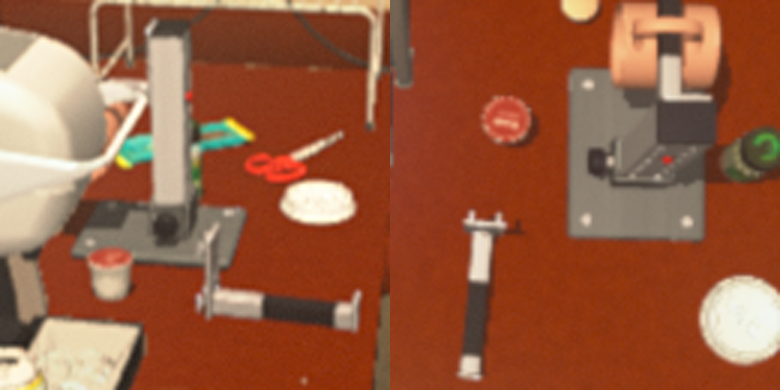

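The top view shows the bracket at (265,217), running almost along world x with its claws to the back. The stand's foot is at (318,170), the red button at about (328,173), and the green-topped salt jar is close on the stand's right at (356,171). Next I'll measure the poses.

```bash
python3 - <<'E'
from h import *
np.set_printoptions(precision=4,suppress=True)
T=ctrl.snapshot("top");Sd=ctrl.snapshot("side")
def rect(P):
    (c,s,a)=cv2.minAreaRect((P[:,:2]*1000).astype(np.float32)); return np.round(c,1),np.round(s,1),round(a,2)
C={"T":cloud(T),"S":cloud(Sd)}
for n,p in(("T",T),("S",Sd)):
    for q in("bracket","stand","salt_jar"):
        r=ctrl.silhouettes(p,q)
        if not r: print(n,q,"none");continue
        m=cv2.erode(r[0]["region"].astype(np.uint8),np.ones((1,1)))>0
        P=C[n][m]; P=P[(p["z_map"][m]>0)]
        print(n,q,len(P),"min",P.min(0),"max",P.max(0))
        if q=="bracket":
            B=P[(P[:,2]>.012)&(P[:,2]<.026)]; print(" bar",len(B),rect(B))
            x=B[:,0]; k=(x>.36)&(x<.48); print(" fit y(x)",np.polyfit(x[k]-.43,B[k,1],1), np.percentile(B[:,2],[10,50,90]))
            H=P[P[:,2]>.035]; print(" plate",len(H),H.min(0),H.max(0),H.mean(0))
            E=P[(P[:,0]<.375)]; print(" tip",E.min(0),E.max(0))
        if q=="stand":
            F=P[(P[:,2]>.008)&(P[:,2]<.020)];print(" foot",len(F),rect(F),np.median(F[:,2]))
            U=P[(P[:,2]>.262)&(P[:,2]<.29)]
            if len(U):print(" top",len(U),rect(U),np.median(U[:,2]))
            W=P[(P[:,2]>.08)&(P[:,2]<.25)];print(" post",len(W),W.min(0),W.max(0),W.mean(0))
            if n=="S": 
                print(" side face fit y(x)",np.polyfit(W[:,0]-.56,W[:,1],1))
            else:
                print(" front face x(y)", np.linalg.lstsq(np.c_[np.ones(len(W)),W[:,1]+.28,W[:,2]-.15],W[:,0],rcond=None)[0])
# red button
def red(p,c0,c1,r0,r1):
    im=p["image"].astype(int); m=(im[...,0]>150)&(im[...,0]-im[...,1]>70)&(im[...,0]-im[...,2]>60)
    rr,cc=np.nonzero(m[r0:r1,c0:c1]); return (cc.mean()+c0,rr.mean()+r0,len(cc)) if len(cc) else None
a=red(T,320,336,166,180); b=red(Sd,247,260,143,160); print(a,b)
if a and b: print(tri(T,a[:2],Sd,b[:2]),unproj(T,*a[:2]),unproj(Sd,*b[:2]))
for q in("home","grip","claws","bracket","slots"):
    x=ctrl.pinpoint(T,q);y=ctrl.pinpoint(Sd,q)
    if x and y: print(q,*tri(T,x[0]["at"],Sd,y[0]["at"]))
E
```

```text
T bracket 364 min [ 0.3437 -0.1418 -0.0035] max [ 0.5068 -0.1041  0.0981]
 bar 264 (array([ 423.4, -118.4]), array([ 20.5, 150.1]), 85.53)
 fit y(x) [-0.0836 -0.1188] [0.0204 0.0229 0.0254]
 plate 48 [ 0.3437 -0.1418  0.0352] [ 0.5068 -0.1041  0.0981] [ 0.4804 -0.1215  0.0752]
 tip [ 0.3437 -0.1273 -0.0035] [ 0.375  -0.1043  0.0401]
T stand 3654 min [ 0.4924 -0.3867 -0.005 ] max [ 0.8197 -0.2133  0.2737]
 foot 1542 (array([ 590.2, -290.9]), array([148.2, 189.8]), 89.43) 0.014860459156298897
 top 311 (array([ 577.2, -289.3]), array([42.4, 47.6]), 0.0) 0.26875907754184186
 post 1470 [ 0.5527 -0.3462  0.0813] [ 0.7542 -0.2513  0.2495] [ 0.6536 -0.2896  0.1727]
 front face x(y) [ 0.6488 -0.1806  0.1316]
T salt_jar 286 min [ 0.5602 -0.4613 -0.0036] max [ 0.6034 -0.3845  0.1108]
S bracket 561 min [ 0.3414 -0.234  -0.001 ] max [ 0.5266 -0.095   0.0965]
 bar 293 (array([ 458. , -129.1]), array([101.7, 229.1]), 57.13)
 fit y(x) [-0.0627 -0.1106] [0.014  0.0214 0.0248]
 plate 82 [ 0.342  -0.1406  0.0351] [ 0.5106 -0.0981  0.0965] [ 0.4936 -0.115   0.0685]
 tip [ 0.3414 -0.1196  0.0018] [ 0.373
[... 197 characters left out ...]
, -156.8]), array([ 43.4, 319.7]), 2.4) 0.268978830360293
 post 734 [ 0.4959 -0.9653  0.0801] [ 0.7281 -0.1031  0.2498] [ 0.5772 -0.2775  0.1655]
 side face fit y(x) [-1.5621 -0.2506]
S salt_jar none
(np.float64(327.0), np.float64(172.71428571428572), 7) (np.float64(253.0), np.float64(151.28571428571428), 7)
(array([ 0.5536, -0.2902,  0.186 ]), np.float64(0.0018095026551303483)) [ 0.5545 -0.2901  0.1863] [ 0.5515 -0.284   0.1882]
home [ 0.5612 -0.2892  0.1556] 0.0011657980263235766
grip [ 0.4355 -0.1205  0.0066] 0.01314754145045465
claws [ 0.5177 -0.127   0.0034] 0.00011752842910042879
bracket [ 0.5012 -0.1139  0.0096] 0.0038515959195174793
slots [ 0.5547 -0.2832  0.1571] 0.00234478298139812
```

Request:
drive_tool([
  {"dx":0.5,"dy":-1,"grip":60},
  {"dx":0.5,"dy":-1},
  {"dx":0.5,"dy":-1},
  {"dx":0.5,"dy":-1},
  {"dx":0.5,"dy":-1},
  {"dx":0.5,"dy":-1},
  {"dx":0.5,"dy":-1},
  {"dx":0.5,"dy":-1},
  {"dx":0.5,"dy":-1},
  {"dx":0.5,"dy":-1},
])

```text
validation failed for argument at $.de...
```

Request:
drive_tool([
  {"dx":0.1,"dy":-1,"rz":0.03},
  {"dx":0.1,"dy":-1,"rz":0.03},
  {"dx":0.1,"dy":-1,"rz":0.03},
  {"dx":0.1,"dy":-1,"rz":0.03},
  {"dx":0.1,"dy":-1,"rz":0.03},
  {"dx":0,"dy":-1,"rz":0.03},
  {"dx":0,"dy":-1,"rz":0.03},
  {"dx":0,"dy":-1,"rz":0.03},
  {"dx":0,"dy":-1,"rz":0.03},
  {"dx":0,"dy":-1,"rz":0.03},
])

```text
validation failed for argument at $.de...
```

Request:
drive_tool([
  {"dx":0.5,"dy":-1,"dz":0,"rx":0,"ry":0,"rz":0,"grip":60},
  {"dx":0.5,"dy":-1,"dz":0,"rx":0,"ry":0,"rz":0,"grip":60},
  {"dx":0.5,"dy":-1,"dz":0,"rx":0,"ry":0,"rz":0,"grip":60},
  {"dx":0.5,"dy":-1,"dz":0,"rx":0,"ry":0,"rz":0,"grip":60},
  {"dx":0.5,"dy":-1,"dz":0,"rx":0,"ry":0,"rz":0,"grip":60},
  {"dx":0.5,"dy":-1,"dz":0,"rx":0,"ry":0,"rz":0,"grip":60},
  {"dx":0.5,"dy":-1,"dz":0,"rx":0,"ry":0,"rz":0,"grip":60},
  {"dx":0.5,"dy":-1,"dz":0,"rx":0,"ry":0,"rz":0,"grip":60},
  {"dx":0.5,"dy":-1,"dz":0,"rx":0,"ry":0,"rz":0,"grip":60},
  {"dx":0.5,"dy":-1,"dz":0,"rx":0,"ry":0,"rz":0,"grip":60},
])

```text
time: 3.23
tcp_pos: [0.3828, 0.2787, 0.2566]
orientation: [0.189, 0.982, 0.0, 0.0]
force: [0.3, 0.8, 0.6]
opening: 0.701
gripper_force: 0.0
```

Request:
drive_tool([
  {"dx":0.1,"dy":-1,"dz":0,"rx":0,"ry":0,"rz":0.03,"grip":60},
  {"dx":0.1,"dy":-1,"dz":0,"rx":0,"ry":0,"rz":0.03,"grip":60},
  {"dx":0.1,"dy":-1,"dz":0,"rx":0,"ry":0,"rz":0.03,"grip":60},
  {"dx":0.1,"dy":-1,"dz":0,"rx":0,"ry":0,"rz":0.03,"grip":60},
  {"dx":0.1,"dy":-1,"dz":0,"rx":0,"ry":0,"rz":0.03,"grip":60},
  {"dx":0.1,"dy":-1,"dz":0,"rx":0,"ry":0,"rz":0.03,"grip":60},
  {"dx":0,"dy":-1,"dz":0,"rx":0,"ry":0,"rz":0.03,"grip":60},
  {"dx":0,"dy":-1,"dz":0,"rx":0,"ry":0,"rz":0.03,"grip":60},
  {"dx":0,"dy":-1,"dz":0,"rx":0,"ry":0,"rz":0.03,"grip":60},
  {"dx":0,"dy":-1,"dz":0,"rx":0,"ry":0,"rz":0.03,"grip":60},
])

```text
time: 4.07
tcp_pos: [0.4001, -0.0212, 0.2565]
orientation: [0.04, 0.999, 0.0, 0.0]
force: [0.8, 0.1, -0.9]
opening: 0.7
gripper_force: 0.0
```

```bash
python3 -c "
from h import *
print(ctrl.tcp_to_tips)"
```

```text
0.025
```

Request:
drive_tool([
  {"dx":0.22,"dy":-0.82,"dz":0,"rx":0,"ry":0,"rz":0,"grip":60},
  {"dx":0.22,"dy":-0.82,"dz":0,"rx":0,"ry":0,"rz":0,"grip":60},
  {"dx":0.22,"dy":-0.82,"dz":0,"rx":0,"ry":0,"rz":0,"grip":60},
  {"dx":0.22,"dy":-0.8,"dz":-0.5,"rx":0,"ry":0,"rz":0,"grip":60},
  {"dx":0.22,"dy":0,"dz":-0.9,"rx":0,"ry":0,"rz":0,"grip":60},
  {"dx":0,"dy":0,"dz":-0.9,"rx":0,"ry":0,"rz":0,"grip":60},
  {"dx":0,"dy":0,"dz":-0.9,"rx":0,"ry":0,"rz":0,"grip":60},
  {"dx":0,"dy":0,"dz":-0.9,"rx":0,"ry":0,"rz":0,"grip":60},
  {"dx":0,"dy":0,"dz":-0.9,"rx":0,"ry":0,"rz":0,"grip":60},
  {"dx":0,"dy":0,"dz":-0.5,"rx":0,"ry":0,"rz":0,"grip":60},
])

```text
time: 4.9
tcp_pos: [0.4321, -0.1174, 0.089]
orientation: [0.04, 0.999, -0.0, -0.001]
force: [-0.8, -0.4, -0.7]
opening: 0.701
gripper_force: 0.0
```

```bash
python3 - <<'E'
from h import *
p=ctrl.snapshot("side");q=ctrl.snapshot("top")
a=cv2.resize(p["image"][150:270,220:340,::-1],(400,400));b=cv2.resize(q["image"][150:270,205:325,::-1],(400,400))
cv2.imwrite("pics/c1.png",np.hstack([a,b]))
E
```

```text
(no output)
```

View pics/c1.png

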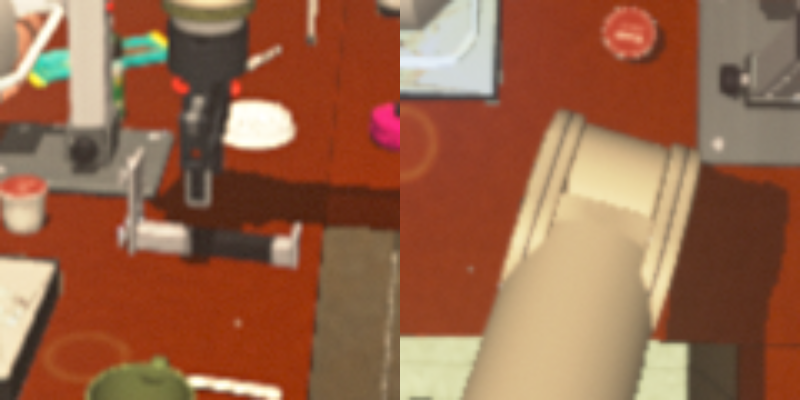

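The side view shows the finger (crop 198,185) over the claw end of the black sleeve (190–275), as planned. Descending.

Request:
drive_tool([
  {"dx":0,"dy":-0.05,"dz":-0.5,"rx":0,"ry":0,"rz":0,"grip":60},
  {"dx":0,"dy":0,"dz":-0.5,"rx":0,"ry":0,"rz":0,"grip":60},
  {"dx":0,"dy":0,"dz":-0.4,"rx":0,"ry":0,"rz":0,"grip":60},
  {"dx":0,"dy":0,"dz":-0.3,"rx":0,"ry":0,"rz":0,"grip":60},
  {"dx":0,"dy":0,"dz":-0.2,"rx":0,"ry":0,"rz":0,"grip":60},
  {"dx":0,"dy":0,"dz":-0.1,"rx":0,"ry":0,"rz":0,"grip":40},
  {"dx":0,"dy":0,"dz":0,"rx":0,"ry":0,"rz":0,"grip":30},
  {"dx":0,"dy":0,"dz":0,"rx":0,"ry":0,"rz":0,"grip":25},
  {"dx":0,"dy":0,"dz":0,"rx":0,"ry":0,"rz":0,"grip":20},
  {"dx":0,"dy":0,"dz":0,"rx":0,"ry":0,"rz":0,"grip":10},
], grip_force=60)

```text
time: 5.83
tcp_pos: [0.4338, -0.1189, 0.0322]
orientation: [0.04, 0.999, 0.0, 0.0]
force: [-2.1, 1.3, 6.9]
opening: 0.217
gripper_force: 59.0
```

Request:
drive_tool([
  {"dx":0,"dy":0,"dz":0,"rx":0,"ry":0,"rz":0,"grip":10},
  {"dx":0,"dy":0,"dz":0,"rx":0,"ry":0,"rz":0,"grip":5},
  {"dx":0,"dy":0,"dz":0,"rx":0,"ry":0,"rz":0,"grip":5},
  {"dx":0,"dy":0,"dz":0,"rx":0,"ry":0,"rz":0,"grip":5},
  {"dx":0,"dy":0,"dz":0,"rx":0,"ry":0,"rz":0,"grip":5},
  {"dx":0,"dy":0,"dz":0.1,"rx":0,"ry":0,"rz":0,"grip":5},
  {"dx":0,"dy":0,"dz":0.3,"rx":0,"ry":0,"rz":0,"grip":5},
  {"dx":0,"dy":0,"dz":0.3,"rx":0,"ry":0,"rz":0,"grip":5},
  {"dx":0,"dy":0,"dz":0.3,"rx":0,"ry":0,"rz":0,"grip":5},
  {"dx":0,"dy":0,"dz":0,"rx":0,"ry":0,"rz":0,"grip":5},
], grip_force=100)

```text
time: 6.67
tcp_pos: [0.4345, -0.1192, 0.0634]
orientation: [0.04, 0.999, 0.0, 0.002]
force: [0.9, -0.0, -2.6]
opening: 0.202
gripper_force: 98.2
```

Request:
drive_tool([
  {"dx":0,"dy":0,"dz":0.3,"rx":0,"ry":0,"rz":0,"grip":5},
  {"dx":0,"dy":0,"dz":0.5,"rx":0,"ry":0,"rz":0,"grip":5},
  {"dx":0,"dy":0,"dz":0.6,"rx":0,"ry":0,"rz":0,"grip":5},
  {"dx":0,"dy":0,"dz":0.7,"rx":0,"ry":0,"rz":0,"grip":5},
  {"dx":0,"dy":-0.2,"dz":0.7,"rx":0,"ry":0,"rz":0.01,"grip":5},
  {"dx":0,"dy":-0.4,"dz":0.6,"rx":0,"ry":0,"rz":0.01,"grip":5},
  {"dx":0,"dy":-0.5,"dz":0.4,"rx":0,"ry":0,"rz":0.01,"grip":5},
  {"dx":0,"dy":-0.6,"dz":0.3,"rx":0,"ry":0,"rz":0.01,"grip":5},
  {"dx":0,"dy":-0.6,"dz":0.1,"rx":0,"ry":0,"rz":0.01,"grip":5},
  {"dx":0,"dy":-0.6,"dz":0,"rx":0,"ry":0,"rz":0.01,"grip":5},
])

```text
time: 7.5
tcp_pos: [0.4335, -0.207, 0.1887]
orientation: [0.01, 1.0, 0.0, 0.001]
force: [0.5, -1.4, -1.8]
opening: 0.202
gripper_force: 98.3
```

Request:
drive_tool([
  {"dx":0.1,"dy":-0.6,"dz":0,"rx":0,"ry":0,"rz":0.01,"grip":5},
  {"dx":0.1,"dy":-0.6,"dz":0,"rx":0,"ry":0.01,"rz":0.005,"grip":5},
  {"dx":0.1,"dy":-0.6,"dz":0,"rx":0,"ry":0.01,"rz":0,"grip":5},
  {"dx":0.1,"dy":-0.5,"dz":0,"rx":0,"ry":0.01,"rz":0,"grip":5},
  {"dx":0,"dy":-0.3,"dz":0,"rx":0,"ry":0.01,"rz":0,"grip":5},
  {"dx":0,"dy":-0.2,"dz":0,"rx":0,"ry":0,"rz":0,"grip":5},
  {"dx":0,"dy":-0.03,"dz":0,"rx":0,"ry":0,"rz":0,"grip":5},
  {"dx":0,"dy":0,"dz":0,"rx":0,"ry":0,"rz":0,"grip":5},
  {"dx":0,"dy":0,"dz":0,"rx":0,"ry":0,"rz":0,"grip":5},
  {"dx":0,"dy":0,"dz":0,"rx":0,"ry":0,"rz":0,"grip":5},
])

```text
time: 8.33
tcp_pos: [0.4454, -0.2901, 0.1874]
orientation: [0.002, 1.0, 0.0, -0.02]
force: [-0.5, 0.5, -2.3]
opening: 0.201
gripper_force: 98.3
```

```bash
cat > m.py <<'E'
from h import *
import sys
np.set_printoptions(precision=4,suppress=True)
T=ctrl.snapshot("top");S=ctrl.snapshot("side")
for q in("bracket","claws","window","home","slots"):
    x=ctrl.pinpoint(T,q);y=ctrl.pinpoint(S,q)
    if y: print(q,"S",np.array(y[0]["at"]),round(y[0]["confidence"],2),unproj(S,*y[0]["at"]))
    if x: print(q,"T",np.array(x[0]["at"]),round(x[0]["confidence"],2))
    if x and y: print("   tri",*tri(T,x[0]["at"],S,y[0]["at"]))
o=ctrl.observe();print(o["tcp_pos"],o["orientation"],o["force"],o["time"])
a=cv2.resize(S["image"][140:215,225:325,::-1],(800,600),interpolation=cv2.INTER_CUBIC)
cv2.imwrite(f"pics/{sys.argv[1]}s.png",a)
b=cv2.resize(T["image"][150:210,285:365,::-1],(800,600),interpolation=cv2.INTER_CUBIC)
cv2.imwrite(f"pics/{sys.argv[1]}t.png",b)
np.savez("last.npz",S=cloud(S),T=cloud(T),Si=S["image"],Ti=T["image"])
E
python3 m.py a
```

```text
bracket S [264.4 159. ] 0.66 [ 0.5102 -0.2741  0.1659]
bracket T [324.6 189.3] 0.7
   tri [ 0.5115 -0.2882  0.1604] 0.0018430686136380367
claws S [258.4 154.3] 0.95 [ 0.6151 -0.772  -0.0018]
claws T [327.4 183. ] 0.44
   tri [ 0.5306 -0.2931  0.1746] 0.007241178720328796
window S [263.1 149.8] 0.87 [ 0.5139 -0.269   0.2008]
window T [327.7 187.1] 0.67
   tri [ 0.5152 -0.2905  0.1931] 0.00426757499945484
home S [250.6 159.8] 0.92 [ 0.5574 -0.2685  0.1623]
home T [323. 172.] 0.88
   tri [ 0.5609 -0.2845  0.1562] 0.0008356030896107505
slots S [250.3 158. ] 0.94 [ 0.557  -0.2612  0.1716]
slots T [324.3 174.6] 0.63
   tri [ 0.5574 -0.2867  0.1616] 0.008892096863814215
[ 0.4453 -0.291   0.1873] [ 0.0029  0.9998 -0.     -0.02  ] [-0.565  -0.1242 -1.5579] 8.9333
```

View pics/as.png

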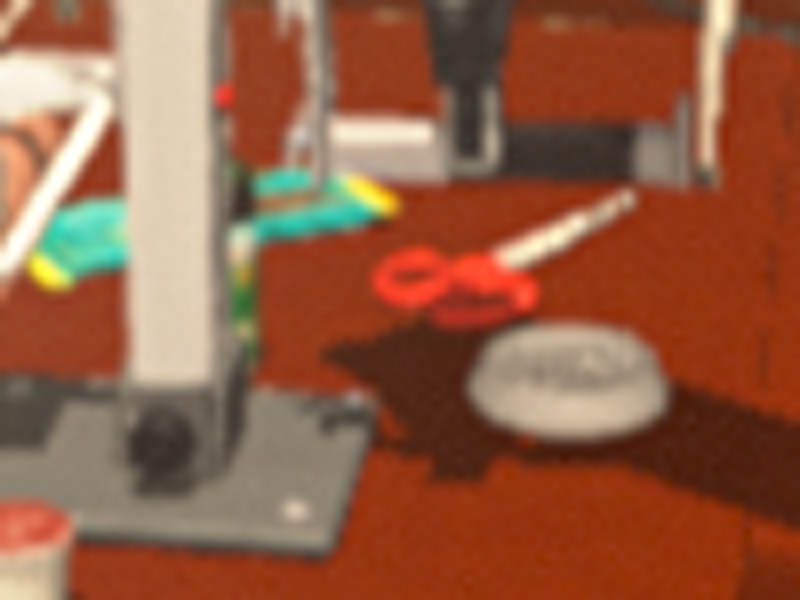

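The bracket hangs level in front of the post. The button shows at full-image pixel (253,152), and the root plate's rear face is near crop column 325. Now I'll check lateral alignment with the depth clouds.

```bash
python3 - <<'E'
import numpy as np
np.set_printoptions(precision=4,suppress=True)
d=np.load("last.npz");T=d["T"].reshape(-1,3);S=d["S"].reshape(-1,3)
def st(n,P):
    print(n,len(P),"min",P.min(0),"max",P.max(0),"mean",P.mean(0))
b=lambda P,x0,x1,y0,y1,z0,z1:P[(P[:,0]>x0)&(P[:,0]<x1)&(P[:,1]>y0)&(P[:,1]<y1)&(P[:,2]>z0)&(P[:,2]<z1)]
st("post top",b(T,.54,.60,-.35,-.23,.262,.285))
P=b(T,.548,.566,-.33,-.25,.10,.255);st("post front T",P)
A=np.c_[np.ones(len(P)),P[:,1]+.29,P[:,2]-.15];print(np.linalg.lstsq(A,P[:,0],rcond=None)[0])
st("plate T",b(T,.49,.53,-.35,-.23,.20,.27))
P=b(S,.54,.60,-.29,-.24,.08,.26);st("post side S",P)
print("side face y(x)",np.polyfit(P[:,0]-.575,P[:,1],1))
P=b(S,.48,.535,-.33,-.24,.20,.27);st("plate S",P)
P=b(S,.45,.505,-.33,-.24,.15,.20);st("bar S",P);
P=b(S,.32,.42,-.33,-.24,.15,.20);st("barfar S",P);
F=b(T,.47,.72,-.40,-.19,.009,.02)
for y0 in(-.36,-.34,-.32,-.26,-.24,-.225):
    q=F[abs(F[:,1]-y0)<.004]; print("foot front edge",y0,np.sort(q[:,0])[:3])
for x0 in(.51,.53,.55,.61,.63,.66):
    q=np.sort(F[abs(F[:,0]-x0)<.004][:,1]); print("foot y",x0,q[:2],q[-2:])
Ti=d["Ti"].astype(int);C=d["T"]
E
```

```text
post top 328 min [ 0.5561 -0.3159  0.2637] max [ 0.5988 -0.2654  0.2741] mean [ 0.5768 -0.2909  0.2689]
post front T 185 min [ 0.5528 -0.3164  0.1008] max [ 0.5659 -0.2659  0.255 ] mean [ 0.5581 -0.2881  0.183 ]
[ 0.558   0.0468 -0.0001]
plate T 60 min [ 0.5105 -0.3066  0.2022] max [ 0.527  -0.2702  0.2491] mean [ 0.5148 -0.2835  0.2325]
post side S 610 min [ 0.5523 -0.2896  0.0803] max [ 0.5997 -0.2545  0.26  ] mean [ 0.5734 -0.2667  0.1736]
side face y(x) [ 0.1376 -0.2665]
plate S 70 min [ 0.5089 -0.3094  0.2002] max [ 0.5264 -0.2605  0.2497] mean [ 0.5142 -0.2813  0.2263]
bar S 112 min [ 0.4524 -0.2954  0.1562] max [ 0.5049 -0.2657  0.1996] mean [ 0.4777 -0.2797  0.17  ]
barfar S 164 min [ 0.352  -0.2995  0.1586] max [ 0.4197 -0.2723  0.1959] mean [ 0.383  -0.281   0.1741]
foot front edge -0.36 [0.5626 0.5633 0.566 ]
foot front edge -0.34 [0.5491 0.5491 0.5498]
foot front edge -0.32 []
foot front edge -0.26 [0.4918 0.4978 0.498 ]
foot front edge -0.24 [0.4973 0.4977 0.5007]
foot front edge -0.225 [0.4972 0.4973 0.5002]
foot y 0.51 [-0.3045 -0.3043] [-0.2163 -0.2162]
foot y 0.53 [-0.2942 -0.2912] [-0.219  -0.2187]
foot y 0.55 [-0.35   -0.3469] [-0.219  -0.2188]
foot y 0.61 [-0.2808 -0.2775] [-0.2181 -0.1955]
foot y 0.63 [-0.2971 -0.2943] [-0.2179 -0.2178]
foot y 0.66 [-0.3639 -0.3604] [-0.2179 -0.2173]
```

View pics/at.png

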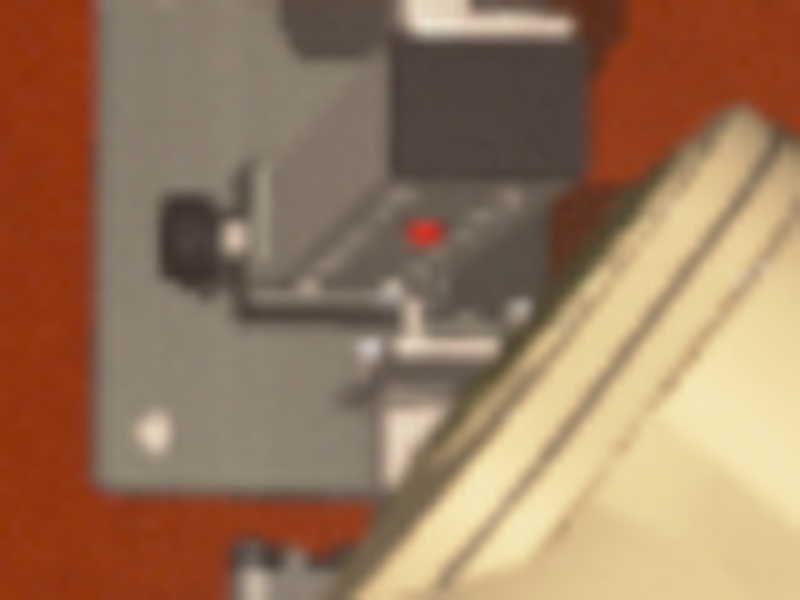

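```bash
python3 - <<'E'
from h import *
np.set_printoptions(precision=4,suppress=True)
T=ctrl.snapshot("top")
def proj(X):
    c=T["R"]@np.array(X)+T["t"];u=T["K"]@c/c[2];return (u[:2]-[285,150])*10
def plane(c,r,x):
    o,d=ray(T,285+c/10,150+r/10);return o+(x-o[0])/d[0]*d
def horiz(c,r,z):
    o,d=ray(T,285+c/10,150+r/10);return o+(z-o[2])/d[2]*d
for c in((405,190),(515,197),(308,287),(424,233)): print("slot/button",c,plane(*c,.5575))
O=np.array([.5125,-.290,.157])
for n,p in dict(ULclaw=(9,14,86),URclaw=(9,-14,86),LLclaw=(9,14,22),LRclaw=(9,-14,22),plTL=(0,21,94),plTR=(0,-21,94),plTLf=(-5,21,94),barL=(-20,10,22),barR=(-20,-10,22)).items():
    print(n,proj(O+np.array(p)/1000))
print("plate top left/right edge",horiz(395,347,.251),horiz(502,347,.251),"barleft",horiz(383,440,.179))
im=T["image"][150:210,285:365]
g=im.sum(2)//3
print(g[26:40,28:56])
E
```

```text
slot/button (405, 190) [ 0.5575 -0.2778  0.2282]
slot/button (515, 197) [ 0.5575 -0.3089  0.2211]
slot/button (308, 287) [ 0.5575 -0.2817  0.0468]
slot/button (424, 233) [ 0.5575 -0.2968  0.1579]
ULclaw [408.9924 315.1523]
URclaw [515.2574 317.4839]
LLclaw [364.9057 345.9205]
LRclaw [464.3918 348.1045]
plTL [388.0867 344.5874]
plTR [549.0245 348.1203]
plTLf [388.0593 363.6   ]
barL [378.9411 448.7573]
barR [450.2291 450.3249]
plate top left/right edge [ 0.5119 -0.2708  0.251 ] [ 0.5125 -0.2987  0.251 ] barleft [ 0.495  -0.2811  0.179 ]
[[111 104 100 111 121 119 103  94  91  91  92  94  99 111 109 101  98  89
   86  81  78  78  78  78  78  77  70  60]
 [ 99  99 112 114 108  99  93  90  92  93  97 105 104 110 112  98  96  84
   83  79  77  78  79  78  80  76  71  63]
 [ 91 110 139 134 102  94  93  96  94 101 133 155 116 102 100  99 103  83
   78  79  81  79  78  79  78  78  70  64]
 [117 123 134 130 115 112 113 113 114 124 150 159 135 117 111  97  95  79
   79  80  78  79  81  87  88  77  71  69]
 [ 93  96  94  93  91  93  92  93  96 104 118 123 144 169 156 105  89  81
   84  82  80  8
[... 380 characters left out ...]
126 126 125 125 124 124 123 120 145 167 123 152 198 199 191 180 178 180
  184 183 181 161 106  76  83 123 159 164]
 [126 126 126 125 125 126 122 115 135 159 116 126 153 152 147 144 146 148
  151 153 155 139  88  81 109 139 146 147]
 [127 126 125 125 125 126 123 115 114 121 101  96  99  98  98  98 100 101
  101 104 105  95  78 103 138 143 134 165]
 [127 125 125 126 126 125 120 108 102  97  93  89  88  90  90  92  91  87
   87  86  82  79  97 127 140 132 154 188]
 [127 127 125 126 125 122 111 101  94  97 105 105  96 102 105 104 101  94
   86  86  86 106 142 152 126 144 185 198]
 [128 127 126 125 124 116 101  94  90  96 112 124 123 121 112  99  96  88
   79  82 105 145 163 140 140 183 198 200]]
```

Request:
drive_tool([
  {"dx":0.15,"dy":0,"dz":0.05,"rx":0,"ry":0,"rz":0,"grip":5},
  {"dx":0.2,"dy":0,"dz":0,"rx":0,"ry":0,"rz":0,"grip":5},
  {"dx":0.2,"dy":0,"dz":0,"rx":0,"ry":0,"rz":0,"grip":5},
  {"dx":0.2,"dy":0,"dz":0,"rx":0,"ry":0,"rz":0,"grip":5},
  {"dx":0.15,"dy":0,"dz":0,"rx":0,"ry":0,"rz":0,"grip":5},
  {"dx":0.1,"dy":0,"dz":0,"rx":0,"ry":0,"rz":0,"grip":5},
  {"dx":0,"dy":0,"dz":0,"rx":0,"ry":0,"rz":0,"grip":5},
  {"dx":0,"dy":0,"dz":0,"rx":0,"ry":0,"rz":0,"grip":5},
  {"dx":0,"dy":0,"dz":0,"rx":0,"ry":0,"rz":0,"grip":5},
  {"dx":0,"dy":0,"dz":0,"rx":0,"ry":0,"rz":0,"grip":5},
])

```text
time: 9.82
tcp_pos: [0.475, -0.291, 0.1889]
orientation: [0.003, 1.0, 0.0, -0.02]
force: [0.2, -0.4, -2.2]
opening: 0.207
gripper_force: 98.3
```

Request:
drive_tool([
  {"dx":0.05,"dy":0,"dz":0,"rx":0,"ry":0,"rz":0,"grip":5},
  {"dx":0.05,"dy":0,"dz":0,"rx":0,"ry":0,"rz":0,"grip":5},
  {"dx":0.05,"dy":0,"dz":0,"rx":0,"ry":0,"rz":0,"grip":5},
  {"dx":0.05,"dy":0,"dz":0,"rx":0,"ry":0,"rz":0,"grip":5},
  {"dx":0.05,"dy":0,"dz":0,"rx":0,"ry":0,"rz":0,"grip":5},
  {"dx":0.0,"dy":0,"dz":0,"rx":0,"ry":0,"rz":0,"grip":5},
  {"dx":0,"dy":0,"dz":0,"rx":0,"ry":0,"rz":0,"grip":5},
  {"dx":0,"dy":0,"dz":0,"rx":0,"ry":0,"rz":0,"grip":5},
  {"dx":0,"dy":0,"dz":0,"rx":0,"ry":0,"rz":0,"grip":5},
  {"dx":0,"dy":0,"dz":0,"rx":0,"ry":0,"rz":0,"grip":5},
])

```text
time: 10.65
tcp_pos: [0.4827, -0.291, 0.1888]
orientation: [0.003, 1.0, -0.0, -0.02]
force: [0.3, 0.2, -1.8]
opening: 0.207
gripper_force: 98.3
```

Request:
drive_tool([
  {"dx":0.05,"dy":0,"dz":0,"rx":0,"ry":0,"rz":0,"grip":5},
  {"dx":0.05,"dy":0,"dz":0,"rx":0,"ry":0,"rz":0,"grip":5},
  {"dx":0.05,"dy":0,"dz":0,"rx":0,"ry":0,"rz":0,"grip":5},
  {"dx":0.0,"dy":0,"dz":0,"rx":0,"ry":0,"rz":0,"grip":5},
  {"dx":0.0,"dy":0,"dz":0,"rx":0,"ry":0,"rz":0,"grip":5},
  {"dx":0.0,"dy":0,"dz":0,"rx":0,"ry":0,"rz":0,"grip":5},
  {"dx":0,"dy":0,"dz":0,"rx":0,"ry":0,"rz":0,"grip":5},
  {"dx":0,"dy":0,"dz":0,"rx":0,"ry":0,"rz":0,"grip":5},
  {"dx":0,"dy":0,"dz":0,"rx":0,"ry":0,"rz":0,"grip":5},
  {"dx":0,"dy":0,"dz":0,"rx":0,"ry":0,"rz":0,"grip":5},
])

```text
time: 11.48
tcp_pos: [0.4862, -0.2911, 0.1884]
orientation: [0.003, 1.0, 0.0, -0.021]
force: [-7.4, 0.5, -1.7]
opening: 0.203
gripper_force: 98.5
```

```bash
python3 m.py b|tail -3
```

```text
slots T [323.9 175.9] 0.97
   tri [ 0.5562 -0.2862  0.1568] 0.012602995267363538
[ 0.4861 -0.2911  0.1884] [ 0.0033  0.9998  0.0003 -0.0212] [-6.9325  0.115  -2.4521] 12.0833
```

View pics/bs.png

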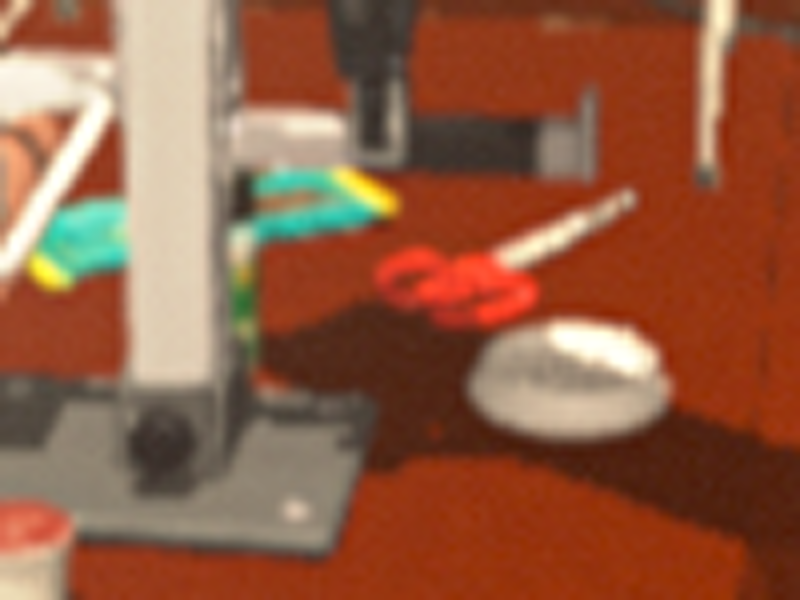

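Side view: the plate (crop column about 232) is within a few mm of the post face (220). The claws are inside the slots and 7 N is bearing on the button, so I push on to the post.

Request:
drive_tool([
  {"dx":0.04,"dy":0,"dz":0,"rx":0,"ry":0,"rz":0,"grip":5},
  {"dx":0.04,"dy":0,"dz":0,"rx":0,"ry":0,"rz":0,"grip":5},
  {"dx":0.02,"dy":0,"dz":0,"rx":0,"ry":0,"rz":0,"grip":5},
  {"dx":0.0,"dy":0,"dz":0,"rx":0,"ry":0,"rz":0,"grip":5},
  {"dx":0.0,"dy":0,"dz":0,"rx":0,"ry":0,"rz":0,"grip":5},
  {"dx":0.0,"dy":0,"dz":0,"rx":0,"ry":0,"rz":0,"grip":5},
  {"dx":0,"dy":0,"dz":0,"rx":0,"ry":0,"rz":0,"grip":5},
  {"dx":0,"dy":0,"dz":0,"rx":0,"ry":0,"rz":0,"grip":5},
  {"dx":0,"dy":0,"dz":0,"rx":0,"ry":0,"rz":0,"grip":5},
  {"dx":0,"dy":0,"dz":0,"rx":0,"ry":0,"rz":0,"grip":5},
])

```text
time: 12.92
tcp_pos: [0.4873, -0.2911, 0.1875]
orientation: [0.004, 1.0, 0.001, -0.023]
force: [-14.9, 0.4, -3.2]
opening: 0.206
gripper_force: 98.3
```

```bash
python3 - <<'E'
import numpy as np,cv2
np.set_printoptions(precision=4,suppress=True,linewidth=200)
d=np.load("last.npz");C=d["T"];S=d["S"]
i=d["Ti"][150:210,285:365]
# T columns through plate centre: list x,z along rows
for c in(325,327,329):
    print(c);print(C[164:188,c][:,[0,2]].T)
P=S.reshape(-1,3);m=(abs(P[:,1]+.28)<.02)&(P[:,2]>.2)&(P[:,2]<.25)&(P[:,0]>.53)&(P[:,0]<.56);print(np.sort(P[m][:,0])[:20])
E
```

```text
325
[[0.563  0.561  0.5585 0.5578 0.5563 0.554  0.5524 0.5518 0.5517 0.5502 0.5507 0.549  0.5467 0.5437 0.4919 0.3912 0.4794 0.4777 0.4759 0.4743 0.4725 0.4708 0.4689 0.4668]
 [0.2704 0.2674 0.267  0.2561 0.2499 0.2481 0.2416 0.2295 0.2137 0.2064 0.186  0.1792 0.1753 0.1763 0.5009 1.1684 0.5604 0.5599 0.5609 0.5596 0.5597 0.5593 0.5606 0.5636]]
327
[[0.5634 0.5608 0.5582 0.5573 0.5567 0.5542 0.5529 0.5516 0.551  0.5534 0.5506 0.5019 0.4934 0.4856 0.4824 0.4809 0.4791 0.4775 0.4761 0.4741 0.4725 0.4704 0.4687 0.4667]
 [0.2693 0.2692 0.2691 0.2597 0.2483 0.2472 0.2395 0.2314 0.219  0.1879 0.1878 0.4746 0.5166 0.5547 0.5644 0.5628 0.563  0.5624 0.5599 0.5615 0.5606 0.563  0.5626 0.565 ]]
329
[[0.5635 0.5609 0.5583 0.5563 0.5568 0.5543 0.5519 0.5061 0.5014 0.4997 0.4946 0.4874 0.486  0.4839 0.4821 0.4805 0.479  0.4773 0.4756 0.474  0.4721 0.4704 0.4684 0.4662]
 [0.2691 0.2691 0.2689 0.266  0.2482 0.2474 0.2459 0.4974 0.5142 0.5128 0.5328 0.566  0.5643 0.5661 0.5667 0.5659 0.5645 0.5638 0.5636 0.5625 0.5638 0.564  0.5656 0.5694]]
[0.5493 0.5494 0.5495 0.5496 0.5496 0.5497 0.5502 0.5502 0.5502 0.5503 0.5503 0.5504 0.5505 0.5505 0.5505 0.5506 0.5506 0.5507 0.5507 0.551 ]
```

View pics/bt.png

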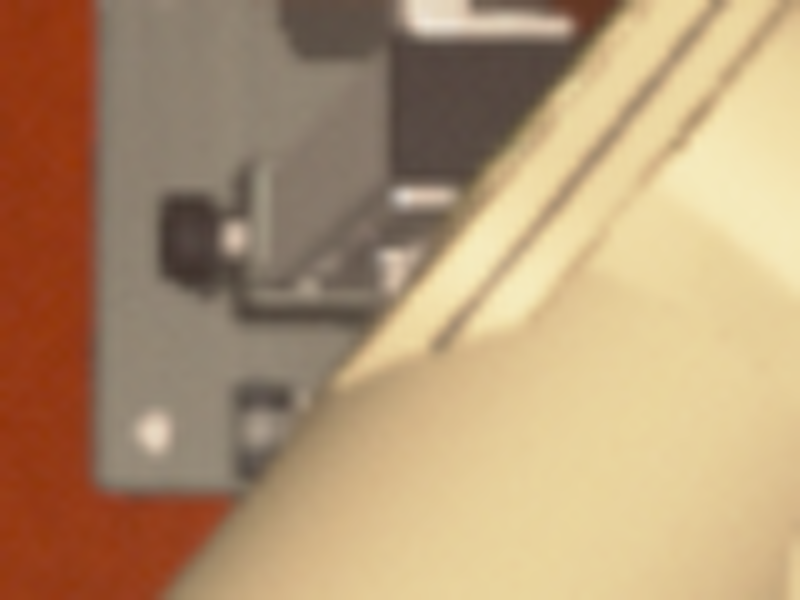

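The top view shows the plate's top edge (crop 425,195) against the post: the cloud puts its rear face at x≈0.557 and its top at z≈0.248. The claws are in, so I slide down gently.

Request:
drive_tool([
  {"dx":-0.02,"dy":0,"dz":-0.04,"rx":0,"ry":0,"rz":0,"grip":5},
  {"dx":0,"dy":0,"dz":-0.04,"rx":0,"ry":0,"rz":0,"grip":5},
  {"dx":0,"dy":0,"dz":-0.04,"rx":0,"ry":0,"rz":0,"grip":5},
  {"dx":0.0,"dy":0,"dz":0,"rx":0,"ry":0,"rz":0,"grip":5},
  {"dx":0.0,"dy":0,"dz":0,"rx":0,"ry":0,"rz":0,"grip":5},
  {"dx":0.0,"dy":0,"dz":0,"rx":0,"ry":0,"rz":0,"grip":5},
  {"dx":0,"dy":0,"dz":0,"rx":0,"ry":0,"rz":0,"grip":5},
  {"dx":0,"dy":0,"dz":0,"rx":0,"ry":0,"rz":0,"grip":5},
  {"dx":0,"dy":0,"dz":0,"rx":0,"ry":0,"rz":0,"grip":5},
  {"dx":0,"dy":0,"dz":0,"rx":0,"ry":0,"rz":0,"grip":5},
])

```text
time: 13.75
tcp_pos: [0.488, -0.2916, 0.1851]
orientation: [0.004, 1.0, 0.0, -0.021]
force: [-11.6, 0.7, 1.8]
opening: 0.205
gripper_force: 99.2
```

Request:
drive_tool([
  {"dx":0,"dy":0,"dz":-0.04,"rx":0,"ry":0,"rz":0,"grip":5},
  {"dx":0,"dy":0,"dz":-0.04,"rx":0,"ry":0,"rz":0,"grip":5},
  {"dx":0,"dy":0,"dz":-0.04,"rx":0,"ry":0,"rz":0,"grip":5},
  {"dx":0.0,"dy":0,"dz":0,"rx":0,"ry":0,"rz":0,"grip":5},
  {"dx":0.0,"dy":0,"dz":0,"rx":0,"ry":0,"rz":0,"grip":5},
  {"dx":0.0,"dy":0,"dz":0,"rx":0,"ry":0,"rz":0,"grip":5},
  {"dx":0,"dy":0,"dz":0,"rx":0,"ry":0,"rz":0,"grip":5},
  {"dx":0,"dy":0,"dz":0,"rx":0,"ry":0,"rz":0,"grip":5},
  {"dx":0,"dy":0,"dz":0,"rx":0,"ry":0,"rz":0,"grip":5},
  {"dx":0,"dy":0,"dz":0,"rx":0,"ry":0,"rz":0,"grip":5},
])

```text
time: 14.58
tcp_pos: [0.488, -0.2916, 0.1815]
orientation: [0.004, 1.0, 0.0, -0.021]
force: [-12.0, 0.4, 2.9]
opening: 0.206
gripper_force: 99.1
```

Request:
drive_tool([
  {"dx":0,"dy":0,"dz":-0.04,"rx":0,"ry":0,"rz":0,"grip":5},
  {"dx":0,"dy":0,"dz":-0.04,"rx":0,"ry":0,"rz":0,"grip":5},
  {"dx":0,"dy":0,"dz":-0.04,"rx":0,"ry":0,"rz":0,"grip":5},
  {"dx":0.0,"dy":0,"dz":0,"rx":0,"ry":0,"rz":0,"grip":5},
  {"dx":0.0,"dy":0,"dz":0,"rx":0,"ry":0,"rz":0,"grip":5},
  {"dx":0.0,"dy":0,"dz":0,"rx":0,"ry":0,"rz":0,"grip":5},
  {"dx":0,"dy":0,"dz":0,"rx":0,"ry":0,"rz":0,"grip":5},
  {"dx":0,"dy":0,"dz":0,"rx":0,"ry":0,"rz":0,"grip":5},
  {"dx":0,"dy":0,"dz":0,"rx":0,"ry":0,"rz":0,"grip":5},
  {"dx":0,"dy":0,"dz":0,"rx":0,"ry":0,"rz":0,"grip":5},
])

```text
time: 15.42
tcp_pos: [0.4884, -0.2916, 0.178]
orientation: [0.004, 1.0, 0.0, -0.021]
force: [-11.0, 1.4, 2.2]
opening: 0.2
gripper_force: 99.1
```

Request:
drive_tool([
  {"dx":0,"dy":0,"dz":-0.04,"rx":0,"ry":0,"rz":0,"grip":5},
  {"dx":0,"dy":0,"dz":-0.04,"rx":0,"ry":0,"rz":0,"grip":5},
  {"dx":0,"dy":0,"dz":0,"rx":0,"ry":0,"rz":0,"grip":5},
  {"dx":0.0,"dy":0,"dz":0,"rx":0,"ry":0,"rz":0,"grip":5},
  {"dx":0.0,"dy":0,"dz":0,"rx":0,"ry":0,"rz":0,"grip":5},
  {"dx":0.0,"dy":0,"dz":0,"rx":0,"ry":0,"rz":0,"grip":5},
  {"dx":0,"dy":0,"dz":0,"rx":0,"ry":0,"rz":0,"grip":5},
  {"dx":0,"dy":0,"dz":0,"rx":0,"ry":0,"rz":0,"grip":5},
  {"dx":0,"dy":0,"dz":0,"rx":0,"ry":0,"rz":0,"grip":5},
  {"dx":0,"dy":0,"dz":0,"rx":0,"ry":0,"rz":0,"grip":5},
])

```text
time: 16.25
tcp_pos: [0.4885, -0.2917, 0.1761]
orientation: [0.004, 1.0, 0.0, -0.021]
force: [-9.5, 0.4, 6.4]
opening: 0.199
gripper_force: 99.7
```

Request:
drive_tool([
  {"dx":0,"dy":0,"dz":-0.04,"rx":0,"ry":0,"rz":0,"grip":5},
  {"dx":0,"dy":0,"dz":-0.04,"rx":0,"ry":0,"rz":0,"grip":5},
  {"dx":0,"dy":0,"dz":0,"rx":0,"ry":0,"rz":0,"grip":5},
  {"dx":0.0,"dy":0,"dz":0,"rx":0,"ry":0,"rz":0,"grip":5},
  {"dx":0.0,"dy":0,"dz":0,"rx":0,"ry":0,"rz":0,"grip":5},
  {"dx":0.0,"dy":0,"dz":0,"rx":0,"ry":0,"rz":0,"grip":5},
  {"dx":0,"dy":0,"dz":0,"rx":0,"ry":0,"rz":0,"grip":5},
  {"dx":0,"dy":0,"dz":0,"rx":0,"ry":0,"rz":0,"grip":5},
  {"dx":0,"dy":0,"dz":0,"rx":0,"ry":0,"rz":0,"grip":5},
  {"dx":0,"dy":0,"dz":0,"rx":0,"ry":0,"rz":0,"grip":5},
])

```text
time: 17.08
tcp_pos: [0.4882, -0.2918, 0.1741]
orientation: [0.004, 1.0, 0.0, -0.021]
force: [-13.6, 3.4, 11.7]
opening: 0.2
gripper_force: 100.7
```

```bash
python3 - <<'E'
from h import *
p=ctrl.snapshot("side")
a=cv2.resize(p["image"][130:175,240:300,::-1],(800,600),interpolation=cv2.INTER_CUBIC)
cv2.imwrite("pics/e.png",a)
for n in("side","top"):
    p=ctrl.snapshot(n)
    for d in ctrl.find_in(p,"catch")[:2]: print(n,d)
    im=p["image"].astype(int);m=(im[...,0]>130)&(im[...,0]-im[...,1]>60)&(im[...,0]-im[...,2]>50)
    if n=="side": r,c=np.nonzero(m[140:165,245:265]); print(list(zip(c+245,r+140)))
q=ctrl.observe();print(q["force"],q["tcp_pos"],q["wrist_torque"])
E
```

```text
[(np.int64(256), np.int64(141)), (np.int64(257), np.int64(141)), (np.int64(258), np.int64(141)), (np.int64(259), np.int64(141)), (np.int64(261), np.int64(141)), (np.int64(262), np.int64(141)), (np.int64(255), np.int64(142)), (np.int64(256), np.int64(142)), (np.int64(257), np.int64(142)), (np.int64(258), np.int64(142)), (np.int64(259), np.int64(142)), (np.int64(260), np.int64(142)), (np.int64(261), np.int64(142)), (np.int64(262), np.int64(142)), (np.int64(263), np.int64(142)), (np.int64(255), np.int64(143)), (np.int64(256), np.int64(143)), (np.int64(257), np.int64(143)), (np.int64(258), np.int64(143)), (np.int64(259), np.int64(143)), (np.int64(260), np.int64(143)), (np.int64(261), np.int64(143)), (np.int64(262), np.int64(143)), (np.int64(263), np.int64(143)), (np.int64(255), np.int64(144)), (np.int64(256), np.int64(144)), (np.int64(257), np.int64(144)), (np.int64(258), np.int64(144)), (np.int64(259), np.int64(144)), (np.int64(260), np.int64(144)), (np.int64(261), np.int64(144)), (np.int64(262), np.int64(144)), (np.int64(263), np.int64(144)), (np.int64(264), np.int64(144)), (np.int64(2
[... 3018 characters left out ...]
t64(154)), (np.int64(260), np.int64(154)), (np.int64(261), np.int64(154)), (np.int64(262), np.int64(154)), (np.int64(263), np.int64(154)), (np.int64(264), np.int64(154)), (np.int64(256), np.int64(155)), (np.int64(257), np.int64(155)), (np.int64(258), np.int64(155)), (np.int64(259), np.int64(155)), (np.int64(260), np.int64(155)), (np.int64(261), np.int64(155)), (np.int64(262), np.int64(155)), (np.int64(263), np.int64(155)), (np.int64(264), np.int64(155)), (np.int64(261), np.int64(156)), (np.int64(262), np.int64(156)), (np.int64(263), np.int64(156)), (np.int64(264), np.int64(156))]
[-14.30970902   2.41639101  13.15630878] [ 0.48811746 -0.29179505  0.17407263] [0.55403128 2.44401166 0.28811096]
```

View pics/e.png

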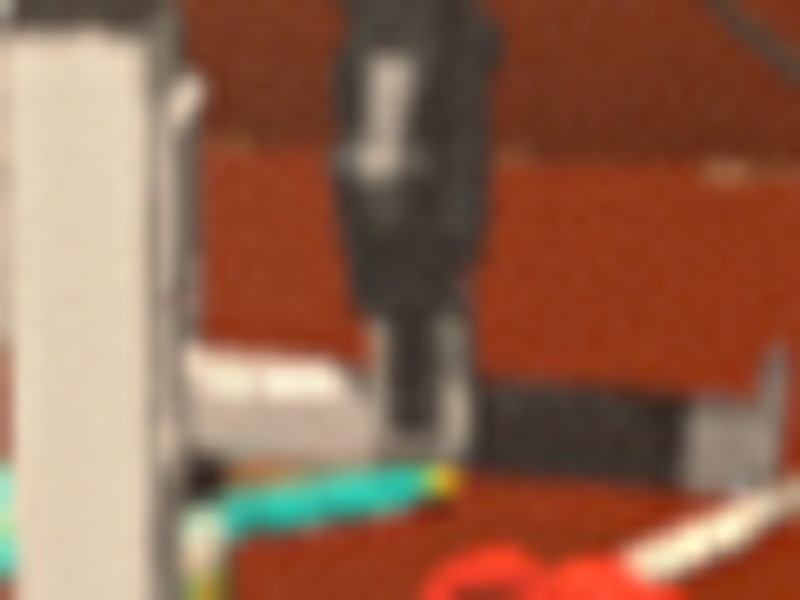

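```bash
cat > k.py <<'E'
from h import *
np.set_printoptions(precision=4,suppress=True,linewidth=200)
T=ctrl.snapshot("top");S=ctrl.snapshot("side")
C=cloud(T)
for c in(324,325,326,327): print(c,C[165:178,c][:,[0,2]].T.tolist() if 0 else "\n"+str(C[165:178,c][:,[0,2]].T))
P=cloud(S)
for nm,x0,x1 in(("near",.50,.53),("mid",.505,.515),("far",.36,.40)):
    m=(P[...,0]>x0)&(P[...,0]<x1)&(abs(P[...,1]+.28)<.02)&(P[...,2]>.12)&(P[...,2]<.19)
    print(nm,np.percentile(P[m][:,2],[2,50,98]),m.sum())
m=(P[...,0]>.545)&(P[...,0]<.556)&(abs(P[...,1]+.285)<.02)&(P[...,2]>.2)&(P[...,2]<.26)
print("plate S",np.sort(P[m][:,2])[-8:])
E
python3 k.py
```

```text
324 
[[0.5606 0.5587 0.5575 0.5575 0.5571 0.5529 0.5508 0.5501 0.5512 0.5513 0.5505 0.5484 0.5453]
 [0.2691 0.2653 0.2578 0.243  0.23   0.2385 0.2351 0.223  0.1997 0.182  0.1695 0.1644 0.1657]]
325 
[[0.5609 0.5583 0.5575 0.5578 0.5582 0.5532 0.5498 0.5502 0.5508 0.5518 0.5505 0.5025 0.4919]
 [0.2676 0.2677 0.258  0.2418 0.2242 0.2369 0.2414 0.2231 0.203  0.1792 0.1698 0.4576 0.513 ]]
326 
[[0.5609 0.5581 0.5576 0.5577 0.557  0.5528 0.5509 0.5508 0.5514 0.5517 0.5031 0.4926 0.4863]
 [0.2683 0.2693 0.2575 0.2424 0.2312 0.2398 0.2354 0.2195 0.1997 0.1805 0.467  0.5214 0.5497]]
327 
[[0.5609 0.5578 0.5571 0.557  0.5569 0.553  0.5509 0.5506 0.5021 0.5012 0.4929 0.4878 0.4864]
 [0.2685 0.271  0.2607 0.2465 0.2319 0.2392 0.2356 0.2214 0.4979 0.4914 0.5315 0.5519 0.5498]]
near [0.1457 0.1586 0.1674] 59
mid [0.148  0.1585 0.1682] 20
far [0.145  0.1622 0.1782] 20
plate S [0.2393 0.2408 0.2408 0.2408 0.2409 0.2441 0.2499 0.2534]
```

The plate's top stands about 2–3 mm off the post because the grip has sagged tip-down. I'll turn the tip up before pressing further.

Request:
drive_tool([
  {"dx":0,"dy":0,"dz":0.02,"rx":0,"ry":0.01,"rz":0,"grip":5},
  {"dx":0,"dy":0,"dz":0.02,"rx":0,"ry":0.01,"rz":0,"grip":5},
  {"dx":0,"dy":0,"dz":0.01,"rx":0,"ry":0.01,"rz":0,"grip":5},
  {"dx":0.0,"dy":0,"dz":0.01,"rx":0,"ry":0.01,"rz":0,"grip":5},
  {"dx":0.0,"dy":0,"dz":0,"rx":0,"ry":0,"rz":0,"grip":5},
  {"dx":0.0,"dy":0,"dz":0,"rx":0,"ry":0,"rz":0,"grip":5},
  {"dx":0,"dy":0,"dz":0,"rx":0,"ry":0,"rz":0,"grip":5},
  {"dx":0,"dy":0,"dz":0,"rx":0,"ry":0,"rz":0,"grip":5},
  {"dx":0,"dy":0,"dz":0,"rx":0,"ry":0,"rz":0,"grip":5},
  {"dx":0,"dy":0,"dz":0,"rx":0,"ry":0,"rz":0,"grip":5},
])

```text
time: 18.27
tcp_pos: [0.489, -0.2917, 0.1761]
orientation: [0.003, 0.999, -0.0, -0.04]
force: [-10.9, 1.9, 10.1]
opening: 0.204
gripper_force: 100.3
```

```bash
python3 k.py
```

```text
324 
[[0.5607 0.5579 0.5571 0.5572 0.5554 0.3912 0.4973 0.4953 0.4938 0.4919 0.4902 0.4888 0.4866]
 [0.2686 0.2695 0.2598 0.2446 0.2396 1.1684 0.5478 0.549  0.5473 0.5482 0.5472 0.5447 0.5473]]
325 
[[0.5604 0.5579 0.5571 0.5574 0.5556 0.4985 0.4974 0.4953 0.4939 0.4919 0.4902 0.4885 0.4865]
 [0.2706 0.2699 0.26   0.2435 0.2386 0.5513 0.5477 0.5495 0.547  0.548  0.5477 0.5474 0.5484]]
326 
[[0.5605 0.5581 0.5571 0.5574 0.5007 0.4989 0.4968 0.4952 0.4938 0.4919 0.4903 0.4885 0.4861]
 [0.2704 0.2692 0.2607 0.2439 0.5494 0.5496 0.5514 0.5502 0.5479 0.5484 0.5476 0.5477 0.5512]]
327 
[[0.5604 0.5583 0.5144 0.5022 0.5002 0.4985 0.497  0.4951 0.4935 0.4919 0.4898 0.4879 0.4859]
 [0.271  0.2683 0.4945 0.5512 0.5522 0.5519 0.5501 0.5512 0.55   0.549  0.5508 0.5515 0.5529]]
near [0.1478 0.1589 0.168 ] 62
mid [0.148  0.1583 0.1674] 20
far [0.1475 0.1662 0.1822] 21
plate S [0.2387 0.2388 0.2391 0.2396 0.2403 0.2466 0.2572 0.26  ]
```

Request:
drive_tool([
  {"dx":0,"dy":0,"dz":-0.03,"rx":0,"ry":0,"rz":0,"grip":5},
  {"dx":0,"dy":0,"dz":-0.03,"rx":0,"ry":0,"rz":0,"grip":5},
  {"dx":0,"dy":0,"dz":0,"rx":0,"ry":0,"rz":0,"grip":5},
  {"dx":0.0,"dy":0,"dz":0,"rx":0,"ry":0,"rz":0,"grip":5},
  {"dx":0.0,"dy":0,"dz":0,"rx":0,"ry":0,"rz":0,"grip":5},
  {"dx":0.0,"dy":0,"dz":0,"rx":0,"ry":0,"rz":0,"grip":5},
  {"dx":0,"dy":0,"dz":0,"rx":0,"ry":0,"rz":0,"grip":5},
  {"dx":0,"dy":0,"dz":0,"rx":0,"ry":0,"rz":0,"grip":5},
  {"dx":0,"dy":0,"dz":0,"rx":0,"ry":0,"rz":0,"grip":5},
  {"dx":0,"dy":0,"dz":0,"rx":0,"ry":0,"rz":0,"grip":5},
])

```text
time: 19.2
tcp_pos: [0.4886, -0.2918, 0.1745]
orientation: [0.003, 0.999, 0.0, -0.041]
force: [-12.8, 3.1, 14.9]
opening: 0.202
gripper_force: 101.3
```

Request:
drive_tool([
  {"dx":-0.02,"dy":0,"dz":0.02,"rx":0,"ry":0,"rz":0,"grip":5},
  {"dx":-0.03,"dy":0,"dz":0.03,"rx":0,"ry":0,"rz":0,"grip":5},
  {"dx":-0.03,"dy":0,"dz":0.04,"rx":0,"ry":0,"rz":0,"grip":5},
  {"dx":-0.02,"dy":0,"dz":0.03,"rx":0,"ry":0,"rz":0,"grip":5},
  {"dx":0.0,"dy":0,"dz":0.02,"rx":0,"ry":0,"rz":0,"grip":5},
  {"dx":0.0,"dy":0,"dz":0,"rx":0,"ry":0,"rz":0,"grip":5},
  {"dx":0,"dy":0,"dz":0,"rx":0,"ry":0,"rz":0,"grip":5},
  {"dx":0,"dy":0,"dz":0,"rx":0,"ry":0,"rz":0,"grip":5},
  {"dx":0,"dy":0,"dz":0,"rx":0,"ry":0,"rz":0,"grip":5},
  {"dx":0,"dy":0,"dz":0,"rx":0,"ry":0,"rz":0,"grip":5},
])

```text
time: 20.03
tcp_pos: [0.4867, -0.2909, 0.1773]
orientation: [0.003, 0.999, -0.0, -0.04]
force: [-0.3, -0.2, -1.9]
opening: 0.208
gripper_force: 99.0
```

```bash
python3 k.py | head -3; python3 -c "
from h import *
print(ctrl.observe()['wrist_torque'])"
```

```text
324 
[[0.5612 0.5586 0.5572 0.558  0.556  0.553  0.5509 0.4951 0.4931 0.4913 0.4898 0.4881 0.4869]
 [0.2659 0.266  0.2594 0.24   0.2362 0.2382 0.2343 0.5501 0.5518 0.5517 0.5501 0.5492 0.5454]]
[ 0.03096685 -0.15721834  0.04965788]
```

Request:
drive_tool([
  {"dx":0,"dy":0,"dz":0,"rx":0,"ry":0,"rz":0,"grip":25},
  {"dx":0,"dy":0,"dz":0,"rx":0,"ry":0,"rz":0,"grip":35},
  {"dx":0,"dy":0,"dz":0,"rx":0,"ry":0,"rz":0,"grip":45},
  {"dx":0,"dy":0,"dz":0,"rx":0,"ry":0,"rz":0,"grip":45},
  {"dx":0.0,"dy":0,"dz":0,"rx":0,"ry":0,"rz":0,"grip":45},
  {"dx":0,"dy":0,"dz":0.3,"rx":0,"ry":-0.02,"rz":0,"grip":45},
  {"dx":-0.3,"dy":0,"dz":0.6,"rx":0,"ry":-0.02,"rz":0,"grip":45},
  {"dx":-0.3,"dy":0,"dz":0.8,"rx":0,"ry":-0.02,"rz":0,"grip":45},
  {"dx":-0.3,"dy":0,"dz":0.8,"rx":0,"ry":-0.02,"rz":0,"grip":45},
  {"dx":-0.3,"dy":0,"dz":0.8,"rx":0,"ry":0,"rz":0,"grip":45},
])

```text
time: 20.97
tcp_pos: [0.4493, -0.2917, 0.278]
orientation: [0.004, 1.0, 0.0, 0.001]
force: [0.1, -0.3, 0.5]
opening: 0.529
gripper_force: 0.0
```

Request:
drive_tool([
  {"dx":-0.3,"dy":0.6,"dz":0.2,"rx":0,"ry":0,"rz":0,"grip":45},
  {"dx":-0.3,"dy":0.8,"dz":0.2,"rx":0,"ry":0,"rz":0,"grip":45},
  {"dx":0,"dy":1,"dz":0,"rx":0,"ry":0,"rz":0,"grip":45},
  {"dx":0,"dy":1,"dz":0,"rx":0,"ry":0,"rz":0,"grip":45},
  {"dx":0,"dy":1,"dz":0,"rx":0,"ry":0,"rz":0,"grip":45},
  {"dx":0,"dy":1,"dz":0,"rx":0,"ry":0,"rz":0,"grip":45},
  {"dx":0,"dy":1,"dz":0,"rx":0,"ry":0,"rz":0,"grip":45},
  {"dx":0,"dy":0,"dz":0,"rx":0,"ry":0,"rz":0,"grip":45},
  {"dx":0,"dy":0,"dz":0,"rx":0,"ry":0,"rz":0,"grip":45},
  {"dx":0,"dy":0,"dz":0,"rx":0,"ry":0,"rz":0,"grip":45},
])

```text
time: 21.8
tcp_pos: [0.4326, -0.0998, 0.2889]
orientation: [0.003, 1.0, 0.0, 0.001]
force: [0.3, -0.1, -0.2]
opening: 0.526
gripper_force: 0.0
```

```bash
python3 - <<'E'
from h import *
S=ctrl.snapshot("side");T=ctrl.snapshot("top")
a=cv2.resize(S["image"][130:180,225:291,::-1],(396,300),interpolation=cv2.INTER_CUBIC)
b=cv2.resize(T["image"][155:205,300:366,::-1],(396,300),interpolation=cv2.INTER_CUBIC)
cv2.imwrite("pics/f.png",np.hstack([a,b]))
for n,p in(("S",S),("T",T)): print(n,[(d["at"],d["confidence"]) for d in ctrl.find_in(p,"catch")[:2]],[(d["at"],d["confidence"]) for d in ctrl.pinpoint(p,"window")[:1]])
im=T["image"].astype(int);d=im[...,0]-im[...,1:].max(2);print(d[164:186,318:336])
np.set_printoptions(precision=4,suppress=True,linewidth=200)
C=cloud(T)
for c in(324,326,328): print(C[164:190,c][:,[0,2]].T)
print(ctrl.observe()["tcp_pos"])
E
```

```text
S [] [([250.7, 151.8], 0.64)]
T [] [([327.3, 170.6], 0.85)]
[[15 15 13 14 13 13 13 13 12 12 11 13 12 11 12 11 12 11]
 [13 13 13 14 13 14 12 12 12 12 12 10 12 11 11 12 11 12]
 [14 13 14 15 12 12 12 11 13 13 11 11 12 12 11 10 11 12]
 [14 14 13 13 14 12 12 11 13 13 11 12 12 12 12 12 11 13]
 [13 14 12 13 14 12 12 12 12 13 14 13 12 12 12 11 12 11]
 [14 14 14 13 14 12 13 14 14 14 12 14 13 11 11 11 13 14]
 [14 13 14 12 13 16 20 21 21 21 21 19 14 13 12 14 15 18]
 [13 12 12 11 11 15 19 20 20 22 21 20 11  9  8  8  9 11]
 [13 14 12 13 14 13 15 14 15 16 15 16 13 13 12 13 12 12]
 [12 13 15 15 12 12 12 12 13 12 12 12 13 10 11 11 13 13]
 [12 13 12 13 12 14 13 14 15 19 18 15 12 13 12 12 12 12]
 [13 12 13 12 14 21 22 21 21 22 21 19 17 12 11  9 11 11]
 [14 12 11 11 14 20 23 22 21 21 19 20 14 11  9 10  8  9]
 [11 12 11 13 15 20 20 19 20 19 20 20 11 10  9 11  8  8]
 [12 12 11 11 15 19 14 15 16 14 18 20 12  9  8  9  9 10]
 [11 11 11 11 15 20 14 15 15 15 17 19 11  9 10  9  9  9]
 [11 10  8 11 13 20 16 15 15 15 18 20 11  8  9  9 10  9]
 [ 9  9  8 11 15 22 15 16 15 15 18 20 10  8  9 10  9  6]
 [10  9 10 11 
[... 653 characters left out ...]
5507 0.5526 0.5512 0.5485 0.5449 0.5423 0.5395 0.5367 0.5334 0.5307 0.5284 0.5251 0.5221 0.5193 0.5172 0.5137 0.511 ]
 [0.2712 0.2678 0.268  0.2591 0.2488 0.2322 0.2433 0.2383 0.2234 0.2038 0.1752 0.1658 0.1644 0.169  0.1674 0.1668 0.1658 0.1689 0.1678 0.1639 0.1667 0.1674 0.1669 0.1608 0.1664 0.165 ]]
[[0.5638 0.5613 0.5585 0.5565 0.5572 0.5574 0.5534 0.5503 0.5501 0.5505 0.5524 0.5514 0.548  0.5457 0.5425 0.5395 0.537  0.5333 0.5315 0.5279 0.5251 0.5224 0.5194 0.5166 0.5139 0.5111]
 [0.2672 0.2666 0.2679 0.2646 0.246  0.2295 0.2372 0.2393 0.2245 0.2057 0.1767 0.1653 0.1687 0.1647 0.1669 0.1677 0.1647 0.1704 0.1631 0.1683 0.1679 0.1667 0.1678 0.1668 0.1656 0.1648]]
[ 0.4326 -0.0996  0.2884]
```

View pics/f.png

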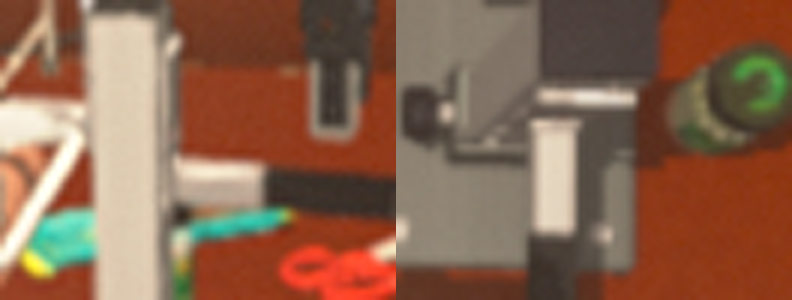

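No red can be seen from either camera, but the window is edge-on to both, so that proves nothing. I'll take hold again, press with the tip well up, and then test the lock by lifting gently.

Request:
drive_tool([
  {"dx":0,"dy":-0.7,"dz":0,"rx":0,"ry":0,"rz":0,"grip":50},
  {"dx":0,"dy":-1,"dz":0,"rx":0,"ry":0,"rz":0,"grip":50},
  {"dx":0,"dy":-1,"dz":0,"rx":0,"ry":0,"rz":0,"grip":50},
  {"dx":0,"dy":-1,"dz":0,"rx":0,"ry":0,"rz":0,"grip":50},
  {"dx":0,"dy":-1,"dz":0,"rx":0,"ry":0,"rz":0,"grip":50},
  {"dx":0,"dy":-1,"dz":0,"rx":0,"ry":0,"rz":0,"grip":50},
  {"dx":0.3,"dy":-0.6,"dz":0,"rx":0,"ry":0,"rz":0,"grip":50},
  {"dx":0.4,"dy":-0.08,"dz":0,"rx":0,"ry":0,"rz":0,"grip":50},
  {"dx":0.5,"dy":0,"dz":-0.3,"rx":0,"ry":0,"rz":0,"grip":50},
  {"dx":0.4,"dy":0,"dz":-0.5,"rx":0,"ry":0,"rz":0,"grip":50},
])

```text
time: 22.93
tcp_pos: [0.482, -0.2914, 0.265]
orientation: [0.003, 1.0, -0.001, 0.001]
force: [0.6, 0.8, -0.2]
opening: 0.587
gripper_force: 0.0
```

Request:
drive_tool([
  {"dx":0.1,"dy":0,"dz":-0.6,"rx":0,"ry":0,"rz":0,"grip":50},
  {"dx":0,"dy":0,"dz":-0.7,"rx":0,"ry":0,"rz":0,"grip":50},
  {"dx":0,"dy":0,"dz":-0.7,"rx":0,"ry":0,"rz":0,"grip":50},
  {"dx":0,"dy":0,"dz":-0.5,"rx":0,"ry":0,"rz":0,"grip":50},
  {"dx":0,"dy":0,"dz":-0.3,"rx":0,"ry":0,"rz":0,"grip":50},
  {"dx":0,"dy":0,"dz":0,"rx":0,"ry":0,"rz":0,"grip":50},
  {"dx":0,"dy":0,"dz":0,"rx":0,"ry":0,"rz":0,"grip":40},
  {"dx":0,"dy":0,"dz":0,"rx":0,"ry":0,"rz":0,"grip":30},
  {"dx":0,"dy":0,"dz":0,"rx":0,"ry":0,"rz":0,"grip":25},
  {"dx":0,"dy":0,"dz":0,"rx":0,"ry":0,"rz":0,"grip":22},
], grip_force=40)

```text
time: 23.77
tcp_pos: [0.4841, -0.2906, 0.1813]
orientation: [0.003, 1.0, -0.0, 0.001]
force: [-1.0, 0.3, 0.0]
opening: 0.256
gripper_force: 0.0
```

Request:
drive_tool([
  {"dx":0,"dy":0,"dz":-0.07,"rx":0,"ry":0,"rz":0,"grip":24},
  {"dx":0,"dy":0,"dz":-0.06,"rx":0,"ry":0,"rz":0,"grip":24},
  {"dx":0,"dy":0,"dz":0,"rx":0,"ry":0,"rz":0,"grip":15},
  {"dx":0,"dy":0,"dz":0,"rx":0,"ry":0,"rz":0,"grip":5},
  {"dx":0,"dy":0,"dz":0,"rx":0,"ry":0,"rz":0,"grip":5},
  {"dx":0,"dy":0,"dz":0,"rx":0,"ry":0,"rz":0,"grip":5},
  {"dx":0,"dy":0,"dz":0,"rx":0,"ry":0,"rz":0,"grip":5},
  {"dx":0,"dy":0,"dz":0,"rx":0,"ry":0,"rz":0,"grip":5},
  {"dx":0,"dy":0,"dz":0,"rx":0,"ry":0,"rz":0,"grip":5},
  {"dx":0,"dy":0,"dz":0,"rx":0,"ry":0,"rz":0,"grip":5},
], grip_force=110)

```text
time: 24.6
tcp_pos: [0.4837, -0.2905, 0.1766]
orientation: [0.003, 1.0, -0.0, 0.0]
force: [0.7, -1.1, 2.4]
opening: 0.193
gripper_force: 108.0
```

Request:
drive_tool([
  {"dx":0.02,"dy":0,"dz":0,"rx":0,"ry":0.01,"rz":0,"grip":5},
  {"dx":0.02,"dy":0,"dz":0.0,"rx":0,"ry":0.01,"rz":0,"grip":5},
  {"dx":0.02,"dy":0,"dz":0.0,"rx":0,"ry":0.01,"rz":0,"grip":5},
  {"dx":0.02,"dy":0,"dz":0.0,"rx":0,"ry":0.01,"rz":0,"grip":5},
  {"dx":0,"dy":0,"dz":0.0,"rx":0,"ry":0.01,"rz":0,"grip":5},
  {"dx":0,"dy":0,"dz":0,"rx":0,"ry":0,"rz":0,"grip":5},
  {"dx":0,"dy":0,"dz":0,"rx":0,"ry":0,"rz":0,"grip":5},
  {"dx":0,"dy":0,"dz":0,"rx":0,"ry":0,"rz":0,"grip":5},
  {"dx":0,"dy":0,"dz":0,"rx":0,"ry":0,"rz":0,"grip":5},
  {"dx":0,"dy":0,"dz":0,"rx":0,"ry":0,"rz":0,"grip":5},
])

```text
time: 25.43
tcp_pos: [0.4849, -0.2907, 0.1769]
orientation: [0.003, 1.0, 0.0, -0.026]
force: [-9.5, 1.1, 10.2]
opening: 0.192
gripper_force: 109.2
```

```bash
python3 k.py
```

```text
324 
[[0.5611 0.5584 0.5571 0.5576 0.5576 0.553  0.5501 0.5511 0.5512 0.5514 0.5513 0.5481 0.488 ]
 [0.2667 0.267  0.2596 0.2422 0.2273 0.2378 0.239  0.2172 0.2001 0.1816 0.1644 0.1659 0.5384]]
325 
[[0.5607 0.5581 0.5571 0.5577 0.5574 0.5533 0.5505 0.5504 0.5511 0.5519 0.5507 0.4876 0.4859]
 [0.2691 0.2687 0.2599 0.242  0.2287 0.2367 0.2373 0.2216 0.2012 0.1791 0.1685 0.5527 0.5522]]
326 
[[0.5609 0.5575 0.5574 0.5574 0.5566 0.5527 0.5501 0.5509 0.5031 0.5528 0.4896 0.4874 0.4862]
 [0.268  0.2725 0.2587 0.2443 0.2334 0.2401 0.2397 0.2193 0.4914 0.1737 0.5514 0.5544 0.5507]]
327 
[[0.5609 0.558  0.5574 0.5569 0.5572 0.5531 0.5501 0.5036 0.5025 0.4911 0.489  0.4873 0.4859]
 [0.2686 0.2698 0.2591 0.2475 0.2306 0.2381 0.2402 0.5007 0.4955 0.5537 0.556  0.5552 0.5525]]
near [0.1467 0.1596 0.1673] 60
mid [0.1472 0.1604 0.1663] 21
far [0.1452 0.1632 0.1767] 20
plate S [0.2364 0.2373 0.2378 0.2381 0.2383 0.2387 0.2391 0.258 ]
```

Request:
drive_tool([
  {"dx":-0.02,"dy":0,"dz":0.03,"rx":0,"ry":0,"rz":0,"grip":5},
  {"dx":-0.02,"dy":0,"dz":0.04,"rx":0,"ry":0,"rz":0,"grip":5},
  {"dx":0,"dy":0,"dz":0.04,"rx":0,"ry":0,"rz":0,"grip":5},
  {"dx":0,"dy":0,"dz":0.04,"rx":0,"ry":0,"rz":0,"grip":5},
  {"dx":0,"dy":0,"dz":0.04,"rx":0,"ry":0,"rz":0,"grip":5},
  {"dx":0,"dy":0,"dz":0.04,"rx":0,"ry":0,"rz":0,"grip":5},
  {"dx":0,"dy":0,"dz":0,"rx":0,"ry":0,"rz":0,"grip":5},
  {"dx":0,"dy":0,"dz":0,"rx":0,"ry":0,"rz":0,"grip":5},
  {"dx":0,"dy":0,"dz":0,"rx":0,"ry":0,"rz":0,"grip":5},
  {"dx":0,"dy":0,"dz":0,"rx":0,"ry":0,"rz":0,"grip":5},
])

```text
time: 26.37
tcp_pos: [0.4836, -0.2898, 0.1823]
orientation: [0.003, 1.0, 0.001, -0.027]
force: [-5.9, -0.5, -6.3]
opening: 0.195
gripper_force: 108.1
```

```bash
python3 k.py
```

```text
324 
[[0.5607 0.5583 0.5573 0.557  0.5548 0.5527 0.5523 0.5523 0.5519 0.5512 0.5496 0.5474 0.4953]
 [0.2689 0.2677 0.2584 0.2456 0.2428 0.2399 0.2263 0.21   0.1958 0.1828 0.1747 0.1707 0.491 ]]
325 
[[0.561  0.5581 0.5578 0.5575 0.5552 0.5531 0.5521 0.552  0.5514 0.5521 0.5502 0.4949 0.4849]
 [0.2674 0.269  0.2563 0.2434 0.2412 0.2378 0.2277 0.2122 0.1992 0.1779 0.1718 0.5065 0.5589]]
326 
[[0.5605 0.5582 0.3912 0.557  0.5554 0.5528 0.5525 0.5516 0.5511 0.552  0.4941 0.4867 0.4851]
 [0.2706 0.2688 1.1684 0.2463 0.2401 0.2399 0.2258 0.2148 0.2013 0.1789 0.5234 0.559  0.5581]]
327 
[[0.5609 0.5585 0.5573 0.5578 0.5553 0.5524 0.5517 0.5073 0.5011 0.4937 0.4884 0.4866 0.485 ]
 [0.2683 0.2674 0.2594 0.242  0.2414 0.2423 0.2307 0.4786 0.5037 0.5379 0.5597 0.5597 0.559 ]]
near [0.1516 0.1636 0.172 ] 60
mid [0.1533 0.1636 0.1709] 19
far [0.1531 0.1712 0.187 ] 22
plate S [0.2407 0.2408 0.2408 0.241  0.2417 0.2424 0.2464 0.258 ]
```

Request:
drive_tool([
  {"dx":0,"dy":0,"dz":0.03,"rx":0,"ry":-0.01,"rz":0,"grip":5},
  {"dx":0,"dy":0,"dz":0.03,"rx":0,"ry":-0.01,"rz":0,"grip":5},
  {"dx":0,"dy":0,"dz":0,"rx":0,"ry":0,"rz":0,"grip":5},
  {"dx":0,"dy":0,"dz":0,"rx":0,"ry":0,"rz":0,"grip":5},
  {"dx":0,"dy":0,"dz":0,"rx":0,"ry":0,"rz":0,"grip":5},
  {"dx":0,"dy":0,"dz":0,"rx":0,"ry":0,"rz":0,"grip":5},
  {"dx":0,"dy":0,"dz":0,"rx":0,"ry":0,"rz":0,"grip":5},
  {"dx":0,"dy":0,"dz":0,"rx":0,"ry":0,"rz":0,"grip":5},
  {"dx":0,"dy":0,"dz":0,"rx":0,"ry":0,"rz":0,"grip":5},
  {"dx":0,"dy":0,"dz":0,"rx":0,"ry":0,"rz":0,"grip":5},
])

```text
time: 27.3
tcp_pos: [0.4829, -0.2896, 0.1833]
orientation: [0.003, 1.0, 0.001, -0.018]
force: [-6.2, -1.4, -13.6]
opening: 0.198
gripper_force: 108.3
```

```bash
python3 k.py
```

```text
324 
[[0.5607 0.5584 0.5574 0.557  0.5554 0.5524 0.5523 0.5512 0.5516 0.5512 0.5503 0.5474 0.5447]
 [0.2688 0.2668 0.2583 0.2458 0.2393 0.2414 0.2265 0.2164 0.1975 0.1828 0.1703 0.1709 0.1693]]
325 
[[0.5608 0.5585 0.5575 0.5573 0.5552 0.5523 0.5526 0.5522 0.5519 0.5518 0.55   0.5475 0.5452]
 [0.2685 0.2669 0.2581 0.2445 0.2412 0.2423 0.2251 0.2112 0.196  0.1796 0.1727 0.1705 0.1667]]
326 
[[0.5609 0.5582 0.5572 0.5574 0.5555 0.5529 0.5515 0.5519 0.551  0.5518 0.5499 0.5472 0.5448]
 [0.2684 0.2687 0.2597 0.2441 0.2396 0.2393 0.2318 0.2133 0.2019 0.1801 0.1737 0.1728 0.1694]]
327 
[[0.5608 0.558  0.5574 0.5575 0.5554 0.5527 0.5524 0.5519 0.5513 0.5516 0.5007 0.4953 0.4932]
 [0.2689 0.2699 0.2591 0.2439 0.2405 0.2409 0.2268 0.2134 0.2004 0.1815 0.4822 0.5043 0.5052]]
near [0.1517 0.1632 0.1714] 58
mid [0.1521 0.1642 0.1711] 19
far [0.1549 0.1706 0.1884] 26
plate S [0.2402 0.2407 0.2411 0.2414 0.242  0.2436 0.2523 0.2566]
```

The lift test holds: upward load grew to 13.6 N while the plate stayed put, so the button has locked. I'll press it home again, unload and let go.

Request:
drive_tool([
  {"dx":0,"dy":0,"dz":-0.06,"rx":0,"ry":0.01,"rz":0,"grip":5},
  {"dx":0,"dy":0,"dz":-0.06,"rx":0,"ry":0.01,"rz":0,"grip":5},
  {"dx":0,"dy":0,"dz":-0.06,"rx":0,"ry":0,"rz":0,"grip":5},
  {"dx":0,"dy":0,"dz":-0.05,"rx":0,"ry":0,"rz":0,"grip":5},
  {"dx":0,"dy":0,"dz":-0.05,"rx":0,"ry":0,"rz":0,"grip":5},
  {"dx":0,"dy":0,"dz":-0.04,"rx":0,"ry":0,"rz":0,"grip":5},
  {"dx":0,"dy":0,"dz":0,"rx":0,"ry":0,"rz":0,"grip":5},
  {"dx":0,"dy":0,"dz":0,"rx":0,"ry":0,"rz":0,"grip":5},
  {"dx":0,"dy":0,"dz":0,"rx":0,"ry":0,"rz":0,"grip":5},
  {"dx":0,"dy":0,"dz":0,"rx":0,"ry":0,"rz":0,"grip":5},
])

```text
time: 28.23
tcp_pos: [0.4849, -0.2906, 0.177]
orientation: [0.003, 1.0, 0.0, -0.025]
force: [-12.0, 4.1, 11.6]
opening: 0.195
gripper_force: 111.6
```

Pressed home with 12 N. Now unload and release.

Request:
drive_tool([
  {"dx":-0.02,"dy":0,"dz":0.02,"rx":0,"ry":-0.005,"rz":0,"grip":5},
  {"dx":-0.02,"dy":0,"dz":0.02,"rx":0,"ry":-0.005,"rz":0,"grip":5},
  {"dx":-0.02,"dy":0,"dz":0.02,"rx":0,"ry":-0.005,"rz":0,"grip":5},
  {"dx":0,"dy":0,"dz":0,"rx":0,"ry":0,"rz":0,"grip":5},
  {"dx":0,"dy":0,"dz":0,"rx":0,"ry":0,"rz":0,"grip":5},
  {"dx":0,"dy":0,"dz":0,"rx":0,"ry":0,"rz":0,"grip":20},
  {"dx":0,"dy":0,"dz":0,"rx":0,"ry":0,"rz":0,"grip":35},
  {"dx":0,"dy":0,"dz":0,"rx":0,"ry":0,"rz":0,"grip":45},
  {"dx":0,"dy":0,"dz":0,"rx":0,"ry":0,"rz":0,"grip":45},
  {"dx":0,"dy":0,"dz":0,"rx":0,"ry":0,"rz":0,"grip":45},
])

```text
time: 29.07
tcp_pos: [0.483, -0.2904, 0.1773]
orientation: [0.003, 1.0, -0.0, -0.018]
force: [-0.2, -0.8, -0.1]
opening: 0.527
gripper_force: 0.0
```

Request:
drive_tool([
  {"dx":0,"dy":0,"dz":0.2,"rx":0,"ry":-0.01,"rz":0,"grip":45},
  {"dx":0,"dy":0,"dz":0.5,"rx":0,"ry":-0.01,"rz":0,"grip":45},
  {"dx":-0.2,"dy":0,"dz":0.7,"rx":0,"ry":-0.01,"rz":0,"grip":45},
  {"dx":-0.3,"dy":0,"dz":0.8,"rx":0,"ry":0,"rz":0,"grip":45},
  {"dx":-0.3,"dy":0,"dz":0.8,"rx":0,"ry":0,"rz":0,"grip":45},
  {"dx":-0.4,"dy":0,"dz":0.5,"rx":0,"ry":0,"rz":0,"grip":45},
  {"dx":-0.4,"dy":0.6,"dz":0,"rx":0,"ry":0,"rz":0,"grip":45},
  {"dx":0,"dy":1,"dz":0,"rx":0,"ry":0,"rz":0,"grip":45},
  {"dx":0,"dy":1,"dz":0,"rx":0,"ry":0,"rz":0,"grip":45},
  {"dx":0,"dy":1,"dz":0,"rx":0,"ry":0,"rz":0,"grip":45},
])

```text
time: 29.9
tcp_pos: [0.4346, -0.182, 0.2838]
orientation: [0.004, 1.0, 0.0, -0.001]
force: [0.2, 0.5, 0.1]
opening: 0.527
gripper_force: 0.0
```

Request:
drive_tool([
  {"dx":0,"dy":1,"dz":0,"rx":0,"ry":0,"rz":0,"grip":45},
  {"dx":0,"dy":1,"dz":0,"rx":0,"ry":0,"rz":0,"grip":45},
  {"dx":0,"dy":0.5,"dz":0,"rx":0,"ry":0,"rz":0,"grip":45},
  {"dx":0,"dy":0,"dz":0,"rx":0,"ry":0,"rz":0,"grip":45},
  {"dx":0,"dy":0,"dz":0,"rx":0,"ry":0,"rz":0,"grip":45},
  {"dx":0,"dy":0,"dz":0,"rx":0,"ry":0,"rz":0,"grip":45},
  {"dx":0,"dy":0,"dz":0,"rx":0,"ry":0,"rz":0,"grip":45},
  {"dx":0,"dy":0,"dz":0,"rx":0,"ry":0,"rz":0,"grip":45},
  {"dx":0,"dy":0,"dz":0,"rx":0,"ry":0,"rz":0,"grip":45},
  {"dx":0,"dy":0,"dz":0,"rx":0,"ry":0,"rz":0,"grip":45},
])

```text
time: 30.73
tcp_pos: [0.435, -0.1078, 0.2824]
orientation: [0.003, 1.0, -0.0, -0.003]
force: [0.0, -0.9, -0.5]
opening: 0.526
gripper_force: 0.0
```

```bash
python3 k.py
```

```text
324 
[[0.5607 0.5579 0.5574 0.5569 0.5577 0.5533 0.5505 0.5507 0.5504 0.5514 0.5504 0.5481 0.5454]
 [0.2688 0.2698 0.258  0.2461 0.2265 0.2362 0.2367 0.2194 0.205  0.1813 0.17   0.166  0.1649]]
325 
[[0.561  0.5583 0.5577 0.5574 0.5571 0.5533 0.5505 0.5506 0.5504 0.5521 0.5503 0.548  0.5456]
 [0.2674 0.2676 0.257  0.244  0.2306 0.2364 0.237  0.2204 0.2051 0.1776 0.1709 0.1672 0.1644]]
326 
[[0.5606 0.5584 0.5576 0.5573 0.5569 0.5529 0.55   0.5504 0.551  0.5522 0.5506 0.5483 0.5456]
 [0.2696 0.2677 0.2575 0.2447 0.2317 0.239  0.2402 0.2224 0.2019 0.1776 0.1694 0.1658 0.1644]]
327 
[[0.5609 0.5583 0.5577 0.5575 0.5572 0.5531 0.5507 0.5502 0.5504 0.5523 0.5506 0.548  0.5454]
 [0.2682 0.2686 0.2572 0.2438 0.2306 0.2386 0.237  0.2235 0.2062 0.1774 0.1701 0.1679 0.1665]]
near [0.1446 0.159  0.1679] 62
mid [0.1455 0.1582 0.1662] 22
far [0.143  0.1617 0.1777] 20
plate S [0.2325 0.2334 0.2364 0.2376 0.2387 0.2388 0.2399 0.24  ]
```

Home and locked, with the robot clear. Handing in.

```bash
python3 -c "
from rig import ctrl
print(ctrl.finish_job())"
```

```text
the job is handed in; nothing more can be done
None
```

The mug arm is hooked into the stand and pressed fully home, and I handed the job in at about 31 s; the button never showed in either camera, so that it sprang out is inferred from a gentle lift test the arm resisted up to 13.6 N.

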